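Tuck a sharpening stone into its holder and close the catch

TASK

Fit the cream-coloured fine sharpening stone into the dark wooden stone holder: tip one end of it in under the brass lip, then lower the other end under control (do not let it drop) until the stone lies level and fully down in the recess. Then swing the holder's pale wooden catch over the stone's free end, all the way round until it points straight along the stone. Leave the grey stone and the other things on the bench where they are.

Things in the scene. Friction and masses are not known exactly. Their poses are not given: they have to be found in the camera images.
- stone_fine: Cream-coloured sharpening stone, a plain block 160 (its x) x 50 (its y) x 25 (its z) mm, about 0.44 kg (it varies). Origin at the centre of the block; it lies flat on the cork mat, whose top is 3 mm above the bench. Either end and either face may be used.
- stone_coarse: Dark grey coarse stone of the same size and frame, on the same mat; it is to stay where it is.
- holder: Dark wooden stone holder fixed to the bench. Origin on the bench under the middle of its recess; x along its length towards the brass lip, z up. Base 236 x 90 mm (x -130 to 106), its top 18 mm above the bench. The stone is home when it rests flat on the recess floor, its centre within 5 mm of x = 0 and 3 mm of y = 0, at z = 30.5 mm.
- recess (a point): Middle of the recess floor, holder's axes. Recess 170 mm long (x -85 to 85), 56 mm wide. At x = -85 a wall 14 mm high above the floor, 8 mm thick. Sides: four lugs 7 mm thick, 12 mm high above the floor, at |x| 48 to 84; between them (|x| below 48) the sides are open, with room for fingers down to the floor.
- lip_edge (a point): Middle of the lower front edge of the brass lip: x = 67, y = 0 in the holder's frame, 32 mm above the recess floor. The lip, 70 mm wide and 5 mm thick, overhangs the recess by 18 mm from the end wall at x = 85, so the 152 mm left open are shorter than the stone.
- catch (a joint): Pale wooden catch, a turn-button 68 x 18 x 8 mm on an upright pivot beyond the low end wall. 0 = closed, pointing to +x of the holder along the stone (stop); grows as it opens, clockwise from above, towards -y of the holder (stop at 2.0 rad). Starts open, stays where left, about 1 N at the knob turns it. Underside 28 mm above the recess floor, 3 mm over a stone that is home.
- catch_pivot (a point): The catch's pivot axis at the catch's underside: x = -111, y = 0, z = 46 mm in the holder's frame.
- catch_knob (a point): Centre of the top of the brass knob on the catch, an upright cylinder 14 mm in diameter that stands 26 mm above the catch's upper face, 44 mm from the pivot axis; its top is 80 mm above the bench.
- oil: Amber oil bottle with black cap, 44 mm in diameter, 110 mm high; origin under its foot. A bystander.
- plane: Small brass finger plane, 80 x 26 x 25 mm; origin under its middle. A bystander.
- gouge: Gouge with a wooden handle, about 215 mm long, 22 mm thick, lying along its x; origin on the bench under where the blade leaves the handle. A bystander.
- mallet: Black-headed mallet, head 72 x 100 mm, 72 mm high, handle 250 mm to its -x; origin under the head. A bystander.
- bridge: Pale maple cello bridge lying flat, 60 x 80 x 12 mm; origin under its middle. A bystander.
Mind the look-alikes: they are no part of the job. There is more than one size of the stone_fine; the job needs the largest.

How it is judged:
By the outcome, as a careful person would: the job done as asked, in the order asked, and still so for the second after the job is handed in, with the robot touching nothing.
It also fails if it takes over 54 s, if anything falls off the work surface, if the arm or the gripper's body presses on something with over 40 N, if the wrist force passes 120 N, or if a joint passes its speed limit or range.

ROBOT

A 7-joint arm with a two-finger parallel gripper is mounted at the origin on the work surface. World frame = base frame: x ahead of the robot, y to its left, z up, the work surface at z = 0. Lengths are in m, angles in rad, forces in N, time in s.
With the tool pointing down it reaches from about 0.35 to 0.9 m from the base axis. Payload 19.9 kg.
Tool frame: the origin (TCP) lies midway between the tips of the shut fingers; the grasp point (between the pads) lies 19 mm behind it; z points along the fingers, y is the direction in which the jaws open and shut (so a half turn about z gives the same grasp; the last joint's range is limited). The gripper opens to 85 mm and grips with 20 to 120 N. Pads are 22 mm wide; open, the fingers measure 114 mm over their backs; the gripper's body (76 mm by 85 mm) begins 54 mm behind the grasp point. The pads swing forward as they close: fully open they stand 13 mm farther back than shut.
Start: joints at [-1.242, 0.417, -0.01, 1.614, 0.005, 1.111, -0.053], TCP at [0.226, 0.583, 0.208] pointing down, gripper open.
Joint ranges: [-2.81, 2.81], [-0.39, 2.02], [-1.27, 1.25], [0.06, 2.57], [-1.19, 4.33], [0.19, 2], [-2.82, 2.82]. Speed limits (rad/s): [1.89, 1.89, 2.39, 2.39, 3.01, 3.01, 3.01].

INTERFACE

Orientations are given as a rotation vector (axis times angle).
In Python, from workcell import bot gives the robot as it stands. The module is installed in compiled form; this text tells all that it offers.
- The arm moves only by the tool apply_moves, never from a script. Its argument "series" is one flat list of numbers, 7 for each row, row after row: the turn, a rotation vector about the tool's x, y, z in rad, then the shift along the tool's x, y, z in cm, then the closure, from -1 (fully open) to 1 (shut). In form: [ax, ay, az, dx, dy, dz, claw, ax, ay, az, dx, dy, dz, claw, ...]. A call has 1 to 8 rows; each row shifts and turns the pose as measured when the row begins, along the tool's axes as they then stand; what a row does not reach is not made up. A row lasts 1/8 s, in which the tool goes at most 62.5 mm and 10.7 degrees, less where a joint would pass 70% of its speed; a pose out of reach is approached as far as the arm can. A call with a gripper value outside its range is refused whole. The fingers move at their own pace and stop on an object; the grip force is fixed at half the most. Time passes only in rows, so rows that do not move let the fingers close. It gives the time, the measured TCP pose, the force and the opening at its end, in the units of the state.
- bot.get_obs(): the state, without advancing time (a new reading comes with each control period).
- bot.capture(name): name is "side" or "top"; returns (picture, depth): 384x512x3 uint8, blue, green, red; 384x512 float32, m along the optical axis (not along the pixel's ray), 0 where there is no reading.
- bot.camera_info(name): a dict with "fx", "fy", "cx", "cy" (pixels), "dist_coeffs" ([k1, k2, p1, p2, k3] as OpenCV has them; the pictures are not rectified), "rvec" (rotation vector, rad) and "tvec" (3), from world to camera coordinates, as OpenCV has them. Camera axes: x right, y down, z forward; pixel columns grow to the right and rows downward; lengths in m; the calibration is good to about 2 mm. A picture is of the moment at which its call begins. camera_info takes no time and is no camera call.
- bot.close_job(): hands the job in, once; it reports no verdict.
Trained networks look in the newest picture that a camera, given by its name, has taken for a name from the list of things; names that differ only in an ending like _2 or _b are one class to them, and where a whole thing is asked for, a point or a joint stands for the part that bears it (a point fixed in the world has none). Each returns a list of dicts, best first, with "confidence" (0 to 1); they miss things now and then, are a little off and sometimes report something else, mostly with a low value. They report only what shows in the picture. A call takes as long as a camera call. They do not tell look-alikes from the thing itself.
- bot.look_for(query, camera): "position" ([column, row] in pixels, amid what is visible of it).
- bot.silhouettes(query, camera): "region" (384x512 bool, what is visible of it) and "position" ([column, row] in pixels, amid what is visible of it).
The state is a dict: "t": time; "joint_positions": joint angles; "qd": joint speeds; "effort": joint torques, N m; "eef_pos": TCP position; "ee_rot": TCP orientation; "force": force on the tool from outside, world axes, zero at the start; "ft_torque": the same for the moment, N m; "width": opening from 0.0 (shut) to 1.0 (fully open).
Only numpy, scipy, OpenCV 4.12 (cv2) and the standard library are available. Lean on these libraries where they do the work, as an engineer would, in place of code of your own. Each camera call takes 0.05 s, during which the arm holds its last target.

## Working session

There is one attempt and no reset: what is moved stays moved. The work goes in short steps, Python scripts to look and compute and a tool call to move; the robot and the scene stay as the last step left them, time stands still between calls to the robot, and variables do not carry over. Pictures are saved under pics/ and viewed, and the job is handed in when it is done.

Besides the shell and the picture viewer there is one more tool, called by a JSON object that holds its "name" and its "arguments". apply_moves: Moves the arm, as the interface text tells. Its arguments: {"type":"object","properties":{"series":{"type":"array"}},"required":["series"]}

```bash
mkdir -p pics; ls
cat > h.py <<'E'
import numpy as np, cv2
from workcell import bot
from scipy.spatial.transform import Rotation as R
def cam(n):
    c=bot.camera_info(n);K=np.array([[c['fx'],0,c['cx']],[0,c['fy'],c['cy']],[0,0,1]]);D=np.array(c['dist_coeffs'],float)
    Rm=cv2.Rodrigues(np.array(c['rvec'],float))[0];t=np.array(c['tvec'],float).reshape(3);return K,D,Rm,t
def cloud(n,depth):
    K,D,Rm,t=cam(n);h,w=depth.shape
    u,v=np.meshgrid(np.arange(w),np.arange(h));p=np.stack([u,v],-1).reshape(-1,1,2).astype(float)
    q=cv2.undistortPoints(p,K,D).reshape(h,w,2)
    P=np.dstack([q*depth[...,None],depth]);W=(P-t)@Rm
    W[depth<=0]=np.nan;return W
def proj(n,X):
    K,D,Rm,t=cam(n);return cv2.projectPoints(np.array(X,float).reshape(-1,1,3),cv2.Rodrigues(Rm)[0],t,K,D)[0].reshape(-1,2)
def plane(n,px,z):
    K,D,Rm,t=cam(n);q=cv2.undistortPoints(np.array(px,float).reshape(-1,1,2),K,D).reshape(-1,2)
    d=np.c_[q,np.ones(len(q))]@Rm;o=-t@Rm
    return o+d*((z-o[2])/d[:,2])[:,None]
E
python3 - <<'E'
from h import *
o=bot.get_obs();print({k:np.round(v,3) for k,v in o.items()})
for n in('top','side'):
    p,d=bot.capture(n);cv2.imwrite(f'pics/{n}0.png',p);np.save(f'{n}0.npy',d)
    K,D,Rm,t=cam(n);print(n,-t@Rm,Rm[2],K[0,0],(d>0).mean())
    for q in ('stone_fine','holder','catch','catch_knob'):
        for r in bot.look_for(q,n):print(q,r)
E
```

```text
pics
{'t': np.float64(0.0), 'joint_positions': array([-1.243,  0.418, -0.01 ,  1.614,  0.005,  1.111, -0.053]), 'qd': array([ 0.001,  0.   ,  0.   ,  0.   ,  0.   , -0.001,  0.   ]), 'effort': array([ 1.0000e-03, -8.6447e+01,  6.7900e-01, -4.3490e+01,  1.9000e-02,
        8.0000e-03,  0.0000e+00]), 'eef_pos': array([0.226, 0.582, 0.207]), 'ee_rot': array([-5.780e-01, -3.088e+00,  2.000e-03]), 'force': array([-0.87 , -0.289, -0.01 ]), 'ft_torque': array([-0.009, -0.001,  0.066]), 'width': np.float64(0.998)}
top [ 0.36388142 -0.01161969  1.29247831] [ 0.12368622  0.00277197 -0.99231751] 397.0967632304728 0.996063232421875
stone_fine {'position': [316.1, 159.9], 'confidence': 0.93}
stone_fine {'position': [391.6, 245.2], 'confidence': 0.81}
stone_fine {'position': [336.5, 278.0], 'confidence': 0.57}
holder {'position': [204.5, 200.2], 'confidence': 0.63}
holder {'position': [131.2, 143.9], 'confidence': 0.37}
catch {'position': [232.3, 192.3], 'confidence': 0.42}
side [ 0.32676427 -0.78519293  0.56457005] [ 0.23384155  0.81033847 -0.5372799 ] 348.80155657311633 0.9962158203125
stone_fine {'position': [225.8, 367.9], 'confidence': 0.88}
stone_fine {'position': [153.6, 303.9], 'confidence': 0.88}
stone_fine {'position': [316.1, 246.0], 'confidence': 0.81}
holder {'position': [231.7, 176.6], 'confidence': 0.81}
holder {'position': [316.9, 247.8], 'confidence': 0.43}
catch {'position': [244.0, 182.4], 'confidence': 0.55}
```

View pics/top0.png

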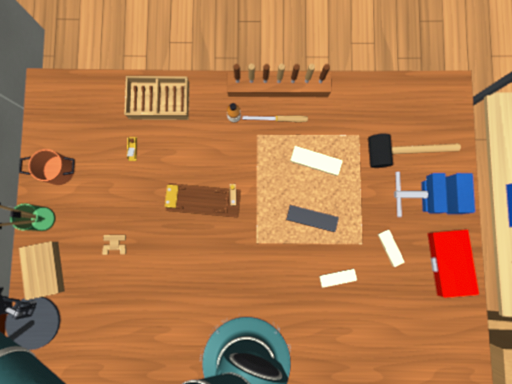

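View pics/side0.png

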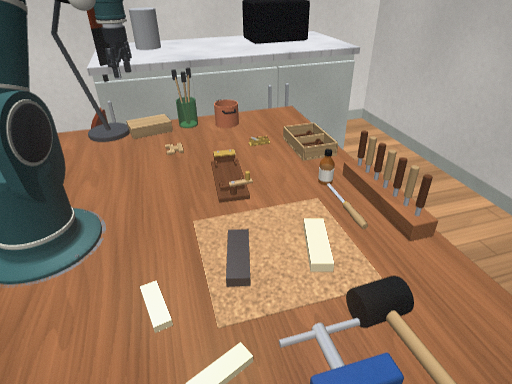

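The top view shows the cream stone on the mat at about (316,160). There are two cream look-alikes off the mat at (391,247) and (338,278). The holder is at (202,199), with its lip on the left at (171,196) and its catch on the right at (233,193). I'll measure these next.

Run:
```python
from h import *
p=cv2.imread('pics/top0.png');d=np.load('top0.npy');W=cloud('top',d)
cv2.imwrite('pics/hold0.png',cv2.resize(p[165:235,150:260],None,fx=7,fy=7,interpolation=cv2.INTER_CUBIC))
s=cv2.imread('pics/side0.png');cv2.imwrite('pics/holds0.png',cv2.resize(s[140:210,195:270],None,fx=8,fy=8,interpolation=cv2.INTER_CUBIC))
hsv=cv2.cvtColor(p,cv2.COLOR_BGR2HSV)
m=((hsv[...,1]<70)&(hsv[...,2]>190)).astype(np.uint8)
n,l,st,c=cv2.connectedComponentsWithStats(m)
for i in range(1,n):
    if 200<st[i,4]<2000:
        ys,xs=np.where(l==i);z=np.nanmedian(W[ys,xs,2]);P=plane('top',np.c_[xs,ys],z)[:,:2]
        (cx,cy),wh,a=cv2.minAreaRect(P.astype(np.float32)); ev=np.linalg.eigh(np.cov(P.T));v=ev[1][:,1]
        print('cream',c[i],st[i,4],'z',z,'c',P.mean(0),(cx,cy),wh,a,'ang',np.degrees(np.arctan2(v[1],v[0])))
# holder region dump
X=W[165:235,150:260].reshape(-1,3)
for lo,hi in((.010,.024),(.024,.05),(.05,.07),(.07,.09)):
    q=X[(X[:,2]>lo)&(X[:,2]<hi)]
    if len(q)>3:
        print(lo,hi,len(q),q.mean(0),cv2.minAreaRect(q[:,:2].astype(np.float32)))
for u,v in((171,196),(233,193),(200,200)):print(W[v,u])
```

```text
cream [315.97850822 160.25537295] 791 z 0.026496866038235513 c [ 0.63197206 -0.22385467] (0.6320878267288208, -0.22361308336257935) (0.16091373562812805, 0.052462901920080185) 72.5505599975586 ang 72.57913368028659
cream [405.25081433 194.15960912] 307 z 0.06572286612253865 c [ 0.51807142 -0.49083293] (0.5187534093856812, -0.510252058506012) (0.0941447913646698, 0.13721774518489838) 89.88027954101562 ang 178.776417976104
cream [391.01616628 247.82909931] 433 z 0.015634670412142334 c [ 0.35280741 -0.45828965] (0.3529989719390869, -0.4582313299179077) (0.11227883398532867, 0.038008980453014374) 23.370956420898438 ang -156.6619088011388
cream [337.78486998 277.77777778] 423 z 0.015387866795564375 c [ 0.25798359 -0.28843071] (0.2580093741416931, -0.28853723406791687) (0.03627259284257889, 0.11265102028846741) 11.984277725219727 ang 101.84160679991474
0.01 0.024 1535 [0.49980708 0.13396059 0.01622777] ((0.502517819404602, 0.14028221368789673), (0.23457306623458862, 0.09026682376861572), 85.07952880859375)
0.024 0.05 186 [0.50117888 0.12697703 0.03298221] ((0.502997100353241, 0.14328914880752563), (0.22150084376335144, 0.07297398895025253), 86.056640625)
0.05 0.07 306 [0.51120469 0.17991413 0.05373398] ((0.5115053653717041, 0.14473536610603333), (0.07027321308851242, 0.22236323356628418), 1.3069299459457397)
0.07 0.09 16 [0.53720245 0.04344359 0.07719918] ((0.5373259782791138, 0.043583646416664124), (0.009616127237677574, 0.009582504630088806), 2.1058082580566406)
[0.50945501 0.23742175 0.05210664]
[0.5198172  0.04266685 0.05455706]
[0.50167275 0.15125204 0.01190809]
```

View pics/hold0.png

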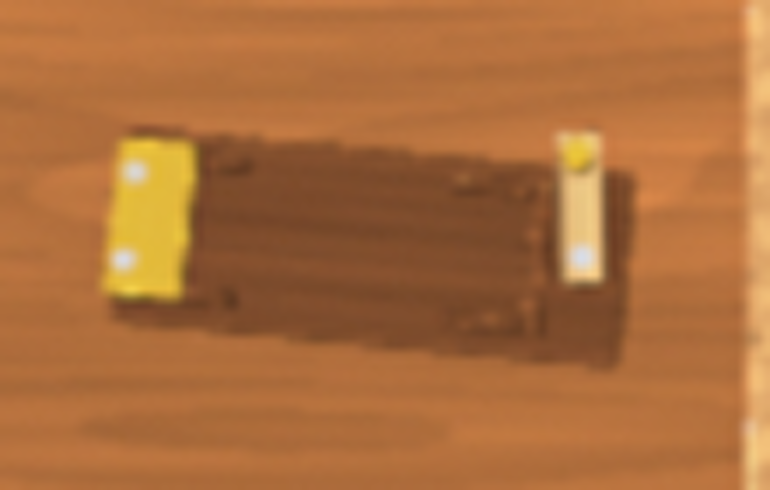

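View pics/holds0.png

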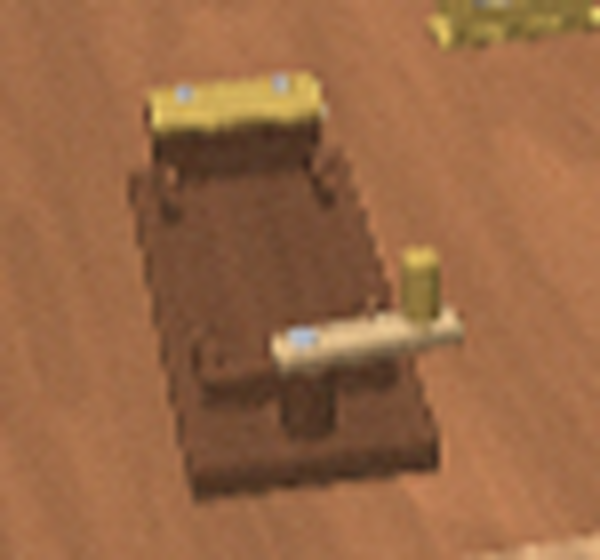

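```bash
cat > fit.py <<'E'
from h import *
from scipy.optimize import minimize
S=8
def box(x0,x1,y0,y1,z0,z1):return np.array([[x,y,z] for x in(x0,x1) for y in(y0,y1) for z in(z0,z1)])
def tf(P,q):
    c,s=np.cos(q[2]),np.sin(q[2]);return np.c_[q[0]+c*P[:,0]-s*P[:,1],q[1]+s*P[:,0]+c*P[:,1],P[:,2]]
def hull(n,P,q):return cv2.convexHull(proj(n,tf(P,q)).astype(np.float32)).reshape(-1,2)
def cover(h,roi):
    x0,y0,x1,y1=roi;m=np.zeros(((y1-y0)*S,(x1-x0)*S),np.uint8)
    hh=((h-[x0-.5,y0-.5])*S-.5);cv2.fillPoly(m,[np.round(hh*16).astype(np.int32)],1,shift=4)
    return m.reshape(y1-y0,S,x1-x0,S).mean((1,3))
E
python3 - <<'E'
from fit import *
import sys
im={n:cv2.imread(f'pics/{n}0.png') for n in('top','side')}
roi={'top':(150,165,260,235),'side':(195,140,270,210)}
lab={}
for n in im:
    x0,y0,x1,y1=roi[n];c=im[n][y0:y1,x0:x1];h=cv2.cvtColor(c,cv2.COLOR_BGR2HSV)
    yel=(h[...,0]>20)&(h[...,0]<35)&(h[...,1]>120)&(h[...,2]>110)
    dark=(h[...,2]<130)
    lab[n]=(yel,dark)
    print(n,yel.sum(),dark.sum())
    cv2.imwrite(f'pics/m_{n}.png',cv2.resize((yel*255).astype(np.uint8)//2+(dark*100).astype(np.uint8),None,fx=5,fy=5,interpolation=0))
lip=lambda L:box(67,L,-35,35,50,55)/1000
base=box(-130,106,-45,45,0,18)/1000
def cost(q,v=0,ns=('top','side')):
    e=0
    for n in ns:
        yel,dark=lab[n]; x0,y0,x1,y1=roi[n]
        k=np.zeros_like(yel)
        if n=='top':k[:,:40]=1
        else:k[:30]=1
        a=np.abs(cover(hull(n,lip(.106*1000),q),roi[n])-(yel&k)).sum()
        b=cover(hull(n,base,q),roi[n]);pole=(dark|yel)
        k2=~k
        bb=np.abs(b-dark)[ (b>-1)&k2 ].sum() if n=='top' else 0
        if v:print(n,a,bb)
        e+=a+.5*bb
    return e
for ns in(('top',),('side',),('top','side')):
    r=minimize(cost,[.502,.143,np.radians(85.5)],args=(0,ns),method='Nelder-Mead',options=dict(initial_simplex=np.array([[.502,.143,1.49],[.508,.143,1.49],[.502,.149,1.49],[.502,.143,1.53]])))
    print(ns,r.x,np.degrees(r.x[2]),r.fun);cost(r.x,1)
q=r.x
for n in im:
    x0,y0,x1,y1=roi[n];v=cv2.resize(im[n][y0:y1,x0:x1],None,fx=7,fy=7,interpolation=2)
    for b in(lip(106),base,box(-85,85,-28,28,18,18)/1000):
        cv2.polylines(v,[((hull(n,b,q)-[x0-.5,y0-.5])*7).astype(np.int32)],True,(0,255,0),1)
    cv2.imwrite(f'pics/fit_{n}.png',v)
np.save('hold.npy',q)
E
```

```text
top 222 1238
side 157 1271
('top',) [0.50207205 0.15365481 1.4713071 ] 84.29968711596713 323.8125
top 86.375 474.875
side 123.65625 0
('side',) [0.50059722 0.16028241 1.45830247] 83.5545767349884 122.4375
top 164.1875 500.484375
side 122.4375 0
('top', 'side') [0.50180137 0.15330541 1.47030521] 84.24228312997086 450.4921875
top 84.953125 478.921875
side 126.078125 0
```

Run:
```python
import cv2,numpy as np
a=[cv2.imread(f'pics/{x}.png') for x in('fit_top','fit_side','m_top','m_side')]
for i in range(2,4):a[i]=cv2.resize(a[i],(a[i-2].shape[1],a[i-2].shape[0]))
W=770
def pad(x):return cv2.copyMakeBorder(x,0,0,0,W-x.shape[1],cv2.BORDER_CONSTANT)
v=np.vstack([np.hstack([pad(a[0]),pad(a[2])]),np.hstack([pad(a[1]),pad(a[3])])])
cv2.imwrite('pics/fitall.png',cv2.resize(v,(800,509)))
```

```text
(no output)
```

View pics/fitall.png

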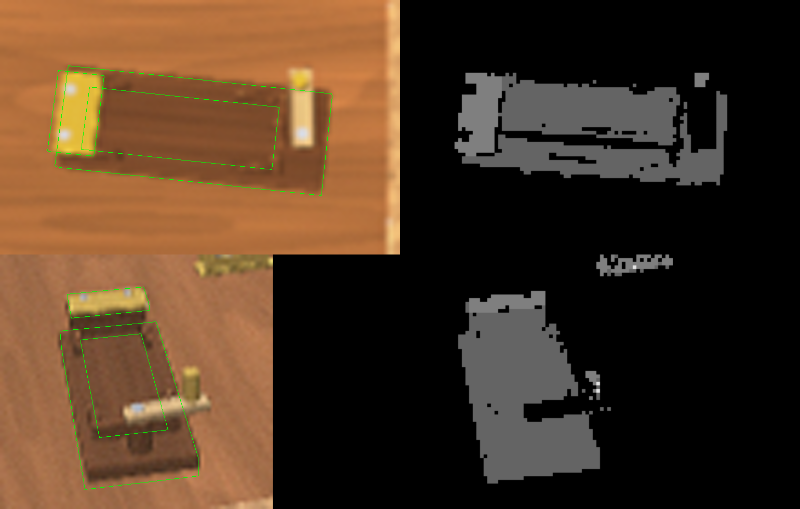

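```bash
cat > fit2.py <<'E'
from fit import *
roi={'top':(150,165,250,235),'side':(195,155,255,210)}
base=box(-130,106,-45,45,0,18)/1000
def run(tag='0',ns=('top','side')):
    im={n:cv2.imread(f'pics/{n}{tag}.png') for n in('top','side')};D={}
    for n in im:
        x0,y0,x1,y1=roi[n];c=im[n][y0:y1,x0:x1];h=cv2.cvtColor(c,cv2.COLOR_BGR2HSV)
        yel=(h[...,0]>20)&(h[...,0]<35)&(h[...,1]>120)&(h[...,2]>100)
        k=np.zeros(yel.shape,bool)
        if n=='top':k[:,:40]=1
        else:k[:15,:45]=0;k[:15]=1
        dark=(h[...,2]<140)
        if n=='top':dark[:,:12]=0
        D[n]=(yel&k,cv2.morphologyEx((dark|yel).astype(np.uint8),cv2.MORPH_CLOSE,np.ones((5,5))).astype(float),k)
    def lip(L):return box(67,L,-35,35,50,55)/1000
    def cost(p,v=0,ns=('top','side')):
        q=p[:3];L=p[3]*1000;e=0
        for n in ns:
            yel,tot,k=D[n]
            l=cover(hull(n,lip(L),q),roi[n]);b=cover(hull(n,base,q),roi[n])
            post=cover(hull(n,box(85,L,-35,35,18,55)/1000,q),roi[n])
            u=np.maximum(np.maximum(l,b),post)
            # ignore catch
            cm=cover(hull(n,box(-122,-100,-70,14,40,82)/1000,q),roi[n])>0
            a=np.abs(l-yel).sum() if n=='top' else 0
            bb=np.abs(u-tot)[~cm].sum()
            if v:print(n,a,bb)
            e+=a+bb
        return e
    for ns in(('top',),('side',),('top','side')):
        x0=np.array([.502,.15,1.48,.104]);sx=np.vstack([x0]+[x0+d for d in np.diag([.006,.006,.04,-.006])])
        r=minimize(cost,x0,args=(0,ns),method='Nelder-Mead',options=dict(initial_simplex=sx,xatol=1e-5,maxiter=400))
        print(ns,np.round(r.x,4),np.degrees(r.x[2]),r.fun);cost(r.x,1)
    return im,r.x
if __name__=='__main__':
    im,q=run()
    vs=[]
    for n in im:
        x0,y0,x1,y1=roi[n];v=cv2.resize(im[n][y0:y1,x0:x1],None,fx=7,fy=7,interpolation=2)
        for b in(box(67,q[3]*1000,-35,35,50,55)/1000,base,box(-85,85,-28,28,18,18)/1000,box(-112,-110,-1,1,54,54)/1000,box(-93,-85,-28,28,18,32)/1000):
            cv2.polylines(v,[((hull(n,b,q)-[x0-.5,y0-.5])*7).astype(np.int32)],True,(0,255,0),1)
        cv2.imwrite(f'pics/fit2_{n}.png',v)
    np.save('hold.npy',q[:3])
    # knob from top: centroid of yellow near catch
    c=im['top'];h=cv2.cvtColor(c,cv2.COLOR_BGR2HSV)
    yel=(h[...,0]>20)&(h[...,0]<35)&(h[...,1]>150)&(h[...,2]>180);yel[:, :220]=0;yel[:,245:]=0;yel[:165]=0;yel[235:]=0
    ys,xs=np.where(yel);print(len(xs),xs.mean(),ys.mean());k=plane('top',[[xs.mean(),ys.mean()]],.08)[0];print('knob',k)
    Rz=np.array([[np.cos(q[2]),np.sin(q[2])],[-np.sin(q[2]),np.cos(q[2])]])
    l=Rz@(k[:2]-q[:2]);print('knob in holder',l, np.hypot(l[0]+.111,l[1]), np.arctan2(-l[1],l[0]+.111))
E
python3 fit2.py
```

```text
('top',) [0.5028 0.1539 1.4871 0.0977] 85.2062695951932 130.515625
top 39.390625 91.125
side 0 82.796875
('side',) [0.5028 0.1617 1.4881 0.1106] 85.25945577224999 31.25
top 222.78125 307.203125
side 0 31.25
('top', 'side') [0.5022 0.1549 1.4816 0.0973] 84.89182499975601 206.421875
top 40.609375 96.828125
side 0 68.984375
12 232.0 186.5
knob [0.53679712 0.04486226 0.08      ]
knob in holder [-0.10655104 -0.04426593] 0.04448894394081949 1.470627334955874
```

View pics/fit2_top.png

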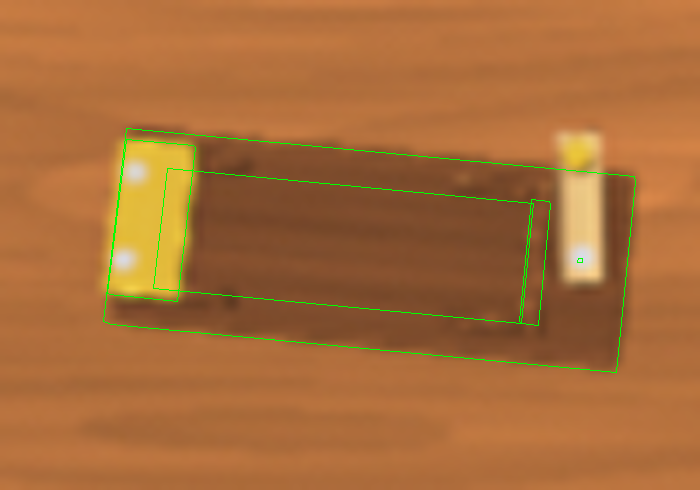

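View pics/fit2_side.png

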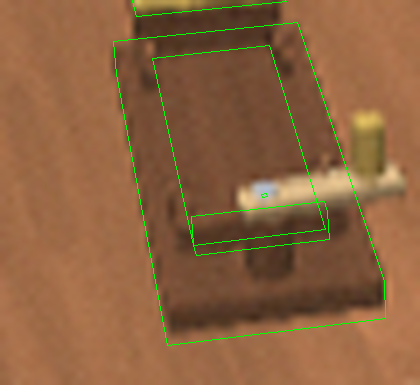

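Run:
```python
from fit import *
B=box(-80,80,-25,25,3,28)/1000
for n,roi in(('top',(285,140,350,182)),('side',(295,205,345,280))):
    x0,y0,x1,y1=roi;c=cv2.imread(f'pics/{n}0.png')[y0:y1,x0:x1];h=cv2.cvtColor(c,cv2.COLOR_BGR2HSV)
    m=(h[...,1]<85)&(h[...,2]>120)
    f=lambda q:np.abs(cover(hull(n,B,q),roi)-m).sum()
    x0=np.array([.632,-.224,1.267]);r=minimize(f,x0,method='Nelder-Mead',options=dict(initial_simplex=np.vstack([x0]+[x0+d for d in np.diag([.006,.006,.04])]),xatol=1e-5))
    print(n,r.x,np.degrees(r.x[2]),r.fun,m.sum())
```

```text
top [ 0.63424362 -0.2243835   1.27092971] 72.81890835675871 42.875 820
side [ 0.63347842 -0.22152545  1.26121027] 72.26202582735571 44.6875 1240
```

```bash
cat > plan.py <<'E'
from h import *
def pose():
    o=bot.get_obs();return np.array(o['eef_pos']),R.from_rotvec(o['ee_rot']),o
def target(yaw,tilt=0):
    # tool x horizontally along yaw (deg), z down; tilt>0: tool +x end down (deg)
    a=np.radians(yaw);x=np.array([np.cos(a),np.sin(a),0]);z=np.array([0,0,-1.]);y=np.cross(z,x)
    return R.from_matrix(np.c_[x,y,z])*R.from_rotvec([0,-np.radians(tilt),0])
def rows(p,r,pt,rt,N,claw,nd=2):
    dr=(r.inv()*rt).as_rotvec()/N;dp=(pt-p)/N;out=[]
    for i in range(N):
        s=r.inv().apply(dp)*100
        out+= [*[round(float(v),3) for v in dr],*[round(float(v),nd) for v in s],claw]
        r=r*R.from_rotvec(dr)
    out=[0.0 if v==0 else v for v in out]
    return out,pt,rt
E
python3 - <<'E'
from plan import *
p,r,o=pose();rt=target(72.5)
s,_,_=rows(p,r,np.array([.634,-.223,.15]),rt,16,-1)
for i in(0,56):print(s[i:i+56])
E
```

```text
[0.0, 0.0, 0.094, -4.2, -3.77, 0.36, -1, 0.0, 0.0, 0.094, -4.53, -3.36, 0.36, -1, 0.0, 0.0, 0.094, -4.83, -2.92, 0.36, -1, 0.0, 0.0, 0.094, -5.08, -2.45, 0.36, -1, 0.0, 0.0, 0.094, -5.29, -1.96, 0.36, -1, 0.0, 0.0, 0.094, -5.45, -1.46, 0.36, -1, 0.0, 0.0, 0.094, -5.57, -0.94, 0.36, -1, 0.0, 0.0, 0.094, -5.63, -0.41, 0.36, -1]
[0.0, 0.0, 0.094, -5.64, 0.12, 0.36, -1, 0.0, 0.0, 0.094, -5.61, 0.65, 0.36, -1, 0.0, 0.0, 0.094, -5.52, 1.17, 0.36, -1, 0.0, 0.0, 0.094, -5.39, 1.69, 0.36, -1, 0.0, 0.0, 0.094, -5.2, 2.19, 0.36, -1, 0.0, 0.0, 0.094, -4.98, 2.67, 0.36, -1, 0.0, 0.0, 0.094, -4.7, 3.12, 0.36, -1, 0.0, 0.0, 0.094, -4.39, 3.55, 0.36, -1]
```

{"name": "apply_moves", "arguments": {"series": [0, 0, 0.094, -4.2, -3.77, 0.36, -1, 0, 0, 0.094, -4.53, -3.36, 0.36, -1, 0, 0, 0.094, -4.83, -2.92, 0.36, -1, 0, 0, 0.094, -5.08, -2.45, 0.36, -1, 0, 0, 0.094, -5.29, -1.96, 0.36, -1, 0, 0, 0.094, -5.45, -1.46, 0.36, -1, 0, 0, 0.094, -5.57, -0.94, 0.36, -1, 0, 0, 0.094, -5.63, -0.41, 0.36, -1]}}

```text
t: 1.5
eef_pos: [0.4307, 0.1698, 0.1781]
ee_rot: [-1.694, -2.645, -0.007]
force: [0.9, 0.8, -0.6]
width: 0.999
```

Run:
```python
from plan import *
p,r,o=pose();rt=target(72.5);print(o['t'],p,r.as_rotvec(),o['joint_positions'].round(2))
s,_,_=rows(p,r,np.array([.634,-.223,.15]),rt,12,-1)
for i in(0,56):print(s[i:i+56])
```

```text
1.5 [0.43065242 0.16981822 0.17813296] [-1.6939029  -2.6447771  -0.00706048] [-0.76  0.16  0.35  2.05 -0.07  0.94  0.06]
[0.0, 0.0, 0.061, -3.68, 0.17, 0.22, -1, 0.0, 0.0, 0.061, -3.67, 0.4, 0.22, -1, 0.0, 0.0, 0.061, -3.63, 0.62, 0.23, -1, 0.0, 0.0, 0.061, -3.59, 0.84, 0.23, -1, 0.0, 0.0, 0.061, -3.53, 1.06, 0.23, -1, 0.0, 0.0, 0.061, -3.46, 1.27, 0.23, -1, 0.0, 0.0, 0.061, -3.37, 1.48, 0.23, -1, 0.0, 0.0, 0.061, -3.28, 1.69, 0.23, -1]
[0.0, 0.0, 0.061, -3.17, 1.89, 0.23, -1, 0.0, 0.0, 0.061, -3.04, 2.08, 0.23, -1, 0.0, 0.0, 0.061, -2.91, 2.26, 0.23, -1, 0.0, 0.0, 0.061, -2.77, 2.44, 0.23, -1]
```

{"name": "apply_moves", "arguments": {"series": [0, 0, 0.061, -3.68, 0.17, 0.22, -1, 0, 0, 0.061, -3.67, 0.4, 0.22, -1, 0, 0, 0.061, -3.63, 0.62, 0.23, -1, 0, 0, 0.061, -3.59, 0.84, 0.23, -1, 0, 0, 0.061, -3.53, 1.06, 0.23, -1, 0, 0, 0.061, -3.46, 1.27, 0.23, -1, 0, 0, 0.061, -3.37, 1.48, 0.23, -1, 0, 0, 0.061, -3.28, 1.69, 0.23, -1]}}

```text
t: 2.5
eef_pos: [0.5688, -0.1032, 0.1599]
ee_rot: [-2.302, -2.137, -0.012]
force: [1.0, -0.2, 1.0]
width: 1.001
```

{"name": "apply_moves", "arguments": {"series": [0, 0, 0.061, -3.17, 1.89, 0.23, -1, 0, 0, 0.061, -3.04, 2.08, 0.23, -1, 0, 0, 0.061, -2.91, 2.26, 0.23, -1, 0, 0, 0.061, -2.77, 2.44, 0.23, -1, 0, 0, 0, 0, 0, 0, -1]}}

```text
t: 3.12
eef_pos: [0.6368, -0.242, 0.1494]
ee_rot: [-2.554, -1.827, -0.011]
force: [-0.8, 0.5, -0.2]
width: 0.994
```

Run:
```python
from plan import *
p,r,o=pose();rt=target(72.5);print(o['t'],p,r.as_rotvec(),o['joint_positions'].round(2))
s,a,b=rows(p,r,np.array([.634,-.223,.06]),rt,4,-1);print(s)
p,d=bot.capture('side');cv2.imwrite('pics/s1.png',p)
```

```text
3.125 [ 0.63678416 -0.2419511   0.14939111] [-2.55435896 -1.82706135 -0.01110378] [-0.08  0.64  0.6   1.53 -0.4   1.09  0.28]
[0.001, -0.002, -0.006, 0.41, -0.23, 2.24, -1, 0.001, -0.002, -0.006, 0.42, -0.22, 2.24, -1, 0.001, -0.002, -0.006, 0.42, -0.22, 2.24, -1, 0.001, -0.002, -0.006, 0.43, -0.21, 2.24, -1]
```

View pics/s1.png

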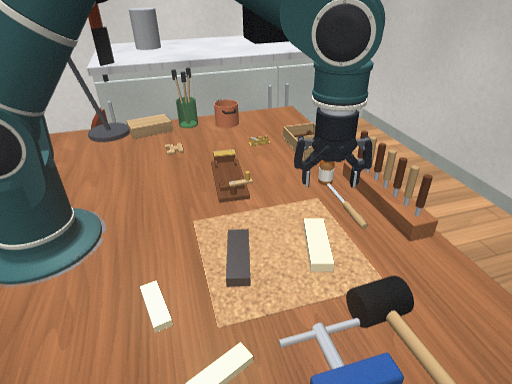

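The gripper, at about (333,165), is above the stone, which still lies on the mat at (318,245). I'll descend.

{"name": "apply_moves", "arguments": {"series": [0, 0, -0.006, 0.41, -0.23, 2.2, -1, 0, 0, -0.006, 0.42, -0.22, 2.2, -1, 0, 0, -0.006, 0.42, -0.22, 2.2, -1, 0, 0, -0.006, 0.43, -0.21, 1.5, -1, 0, 0, 0, 0, 0, 0, -1]}}

```text
t: 3.8
eef_pos: [0.6345, -0.2153, 0.0674]
ee_rot: [-2.522, -1.869, -0.017]
force: [0.3, -0.4, 0.6]
width: 0.999
```

Run:
```python
from plan import *
p,r,o=pose();rt=target(72.5);print(o['t'],p,r.as_rotvec(),o['force'])
print(rows(p,r,np.array([.634,-.223,.003]),rt,5,-1)[0])
p,d=bot.capture('side');cv2.imwrite('pics/s2.png',cv2.resize(p[120:320,200:440],None,fx=3,fy=3))
p,d=bot.capture('top');cv2.imwrite('pics/t2.png',cv2.resize(p[100:250,230:430],None,fx=4,fy=4))
```

```text
3.8 [ 0.63448775 -0.21533467  0.06737683] [-2.52161464 -1.86924114 -0.01666554] [ 0.26018561 -0.4345588   0.62192335]
[0.001, -0.002, 0.002, -0.16, 0.03, 1.29, -1, 0.001, -0.002, 0.002, -0.16, 0.03, 1.29, -1, 0.001, -0.002, 0.002, -0.16, 0.03, 1.29, -1, 0.001, -0.002, 0.002, -0.15, 0.03, 1.29, -1, 0.001, -0.002, 0.002, -0.15, 0.04, 1.29, -1]
```

View pics/s2.png

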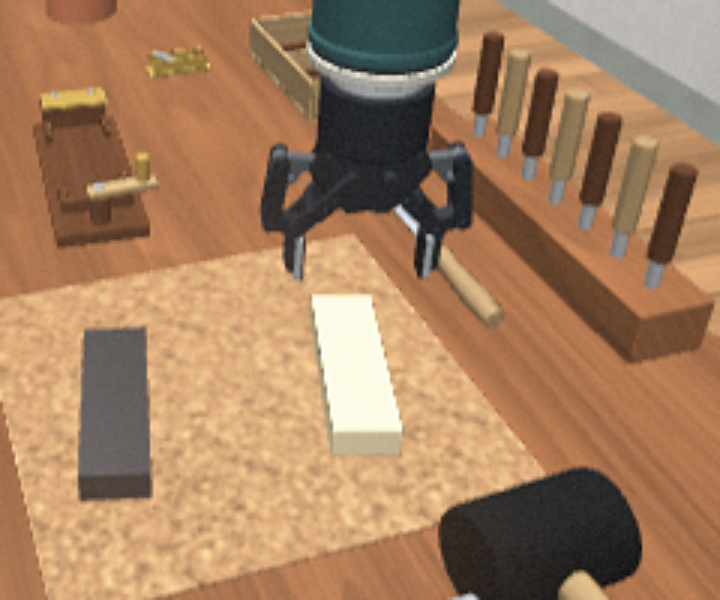

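View pics/t2.png

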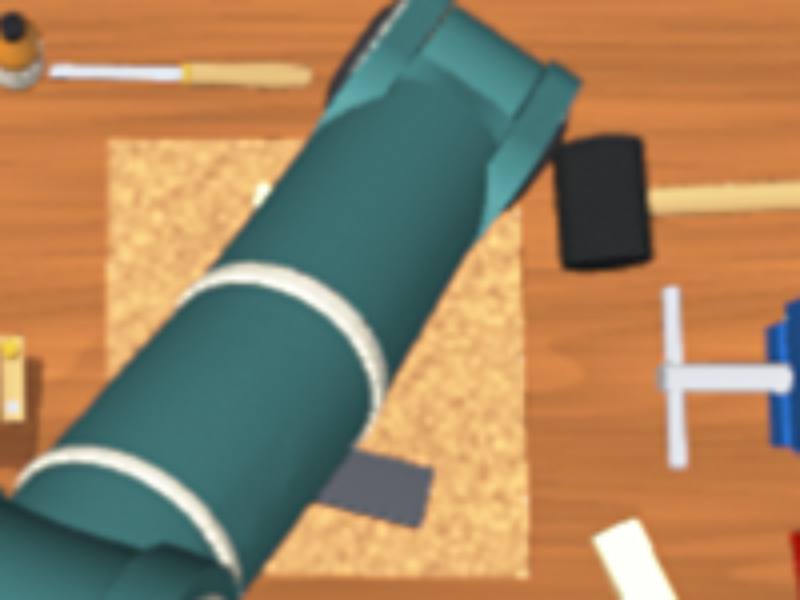

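In the side view the fingertips straddle the stone at about (320,211) in full-picture pixels. I'll check that against the projection.

Run:
```python
from plan import *
p,r,o=pose()
for q in ([0,-.0425,-.013],[0,.0425,-.013],[0,0,0]):print((proj('side',p+r.apply(q))-[200,120])*3)
```

```text
[[300.59458734 296.97642786]]
[[413.16832156 295.66488454]]
[[355.5314373  309.81346191]]
```

{"name": "apply_moves", "arguments": {"series": [0, 0, 0, -0.16, 0.03, 1.3, -1, 0, 0, 0, -0.16, 0.03, 1.3, -1, 0, 0, 0, -0.16, 0.03, 1.2, -1, 0, 0, 0, -0.1, 0.03, 0.8, -1, 0, 0, 0, 0, 0, 0.5, -1, 0, 0, 0, 0, 0, 0.2, -1, 0, 0, 0, 0, 0, 0, -1]}}

```text
t: 4.78
eef_pos: [0.6355, -0.2234, 0.013]
ee_rot: [2.525, 1.868, 0.019]
force: [0.2, 0.4, 0.8]
width: 1.001
```

Run:
```python
from plan import *
p,r,o=pose();rt=target(72.5);print(o['t'],p,r.as_rotvec(),o['force'])
print(rows(p,r,np.array([.634,-.223,.003]),rt,3,-1)[0])
p,d=bot.capture('side');cv2.imwrite('pics/s3.png',cv2.resize(p[120:320,200:440],None,fx=3,fy=3))
```

```text
4.775 [ 0.63546589 -0.2234171   0.01298297] [2.5252654  1.86793451 0.01911139] [0.16634449 0.39777708 0.77808093]
[0.003, -0.003, 0.003, 0.0, -0.05, 0.33, -1, 0.003, -0.003, 0.003, 0.0, -0.05, 0.33, -1, 0.003, -0.003, 0.003, 0.0, -0.05, 0.33, -1]
```

View pics/s3.png

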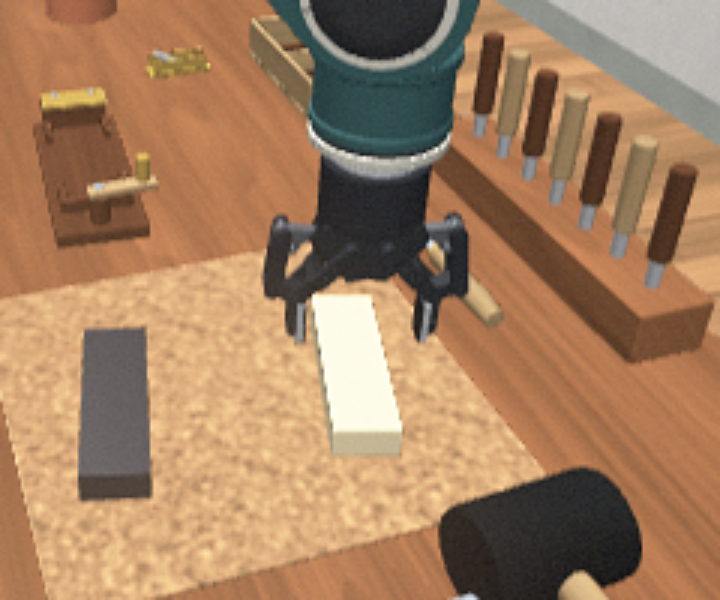

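Run:
```python
from plan import *
p0,r,o=pose()
p,d=bot.capture('side');W=cloud('side',d)
L=(W-p0)@r.as_matrix()
for u,v in((299,230),(299,229),(298,225),(300,232),(341,229),(341,232),(340,226),(342,222)):
    print(u,v,p[v,u],W[v,u].round(3),'tool',L[v,u].round(3))
print((W[240,320]).round(3),W[258,322].round(3))
m=(np.abs(L[...,0])<.03)&(np.abs(L[...,1])<.07)&(np.abs(L[...,1])>.032)&(L[...,2]>-.08)&(W[...,2]>.012)&(p.max(-1)<150)
q=L[m];print(len(q));
for s in(-1,1):
    a=q[q[:,1]*s>0];a=a[a[:,2]>-.05];print(s,np.percentile(a,[2,50,98],axis=0).round(3))
```

```text
299 230 [151 151 151] [ 0.586 -0.22   0.064] tool [-0.011 -0.048 -0.051]
299 229 [151 153 153] [ 0.585 -0.221  0.067] tool [-0.012 -0.048 -0.055]
298 225 [57 60 68] [ 0.585 -0.216  0.075] tool [-0.007 -0.05  -0.063]
300 232 [149 148 145] [ 0.588 -0.222  0.059] tool [-0.012 -0.046 -0.046]
341 229 [151 150 147] [ 0.675 -0.249  0.067] tool [-0.012  0.046 -0.054]
341 232 [151 146 137] [ 0.677 -0.248  0.057] tool [-0.011  0.047 -0.044]
340 226 [30 31 34] [ 0.673 -0.247  0.075] tool [-0.011  0.043 -0.062]
342 222 [178 173 170] [ 0.675 -0.249  0.087] tool [-0.012  0.046 -0.074]
[ 0.637 -0.229  0.029] [ 0.615 -0.285  0.028]
154
-1 [[-0.013 -0.054 -0.049]
 [-0.009 -0.049 -0.046]
 [-0.007 -0.043 -0.042]]
1 [[-0.011  0.042 -0.05 ]
 [-0.009  0.043 -0.047]
 [ 0.003  0.054 -0.04 ]]
```

Run:
```python
from plan import *
p0,r,o=pose()
p,d=bot.capture('side');W=cloud('side',d);L=(W-p0)@r.as_matrix()
cv2.imwrite('pics/s4.png',cv2.resize(p[185:245,275:365],None,fx=8,fy=8,interpolation=cv2.INTER_NEAREST))
for v in range(222,244,1):print(v,p[v,299],L[v,299].round(3),W[v,299,2].round(3),'|',L[v,341].round(3))
```

```text
222 [154 150 148] [-0.012 -0.049 -0.075] 0.088 | [-0.01   0.044 -0.072]
223 [147 146 146] [-0.012 -0.049 -0.072] 0.085 | [-0.01   0.044 -0.069]
224 [148 149 144] [-0.011 -0.049 -0.069] 0.082 | [-0.012  0.044 -0.067]
225 [153 149 151] [-0.011 -0.049 -0.066] 0.078 | [-0.013  0.044 -0.066]
226 [150 151 150] [-0.012 -0.049 -0.064] 0.076 | [-0.012  0.045 -0.062]
227 [154 152 152] [-0.011 -0.048 -0.06 ] 0.072 | [-0.01   0.046 -0.058]
228 [155 153 152] [-0.009 -0.048 -0.056] 0.068 | [-0.01   0.046 -0.055]
229 [153 151 151] [-0.012 -0.048 -0.055] 0.068 | [-0.011  0.046 -0.053]
230 [154 154 154] [-0.011 -0.048 -0.051] 0.064 | [-0.009  0.047 -0.048]
231 [148 149 148] [-0.012 -0.048 -0.049] 0.062 | [-0.012  0.046 -0.048]
232 [151 149 146] [-0.011 -0.048 -0.045] 0.058 | [-0.012  0.047 -0.045]
233 [146 142 136] [-0.01  -0.048 -0.041] 0.054 | [-0.01   0.048 -0.04 ]
234 [123 145 177] [ 0.047 -0.04   0.01 ] 0.004 | [0.045 0.064 0.009]
235 [121 168 216] [ 0.043 -0.041  0.009] 0.004 | [0.041 0.063 0.01 ]
236 [139 191 235] [ 0.039 -0.041  0.01 ] 0.004 | [0.037 0.062 0.009]
237 [142 196 238] [ 0.035 -0.041  0.009] 0.004 | [0.033 0.061 0.009]
238 [140 194 236] [ 0.03  -0.042  0.008] 0.005 | [0.031 0.061 0.011]
239 [133 187 232] [ 0.026 -0.042  0.008] 0.006 | [0.026 0.06  0.009]
240 [131 185 233] [ 0.022 -0.043  0.007] 0.006 | [0.022 0.059 0.009]
241 [134 186 228] [ 0.02  -0.043  0.009] 0.005 | [0.019 0.059 0.01 ]
242 [122 170 219] [ 0.015 -0.043  0.008] 0.005 | [0.015 0.058 0.009]
243 [129 176 225] [ 0.011 -0.044  0.008] 0.005 | [0.011 0.057 0.008]
```

View pics/s4.png

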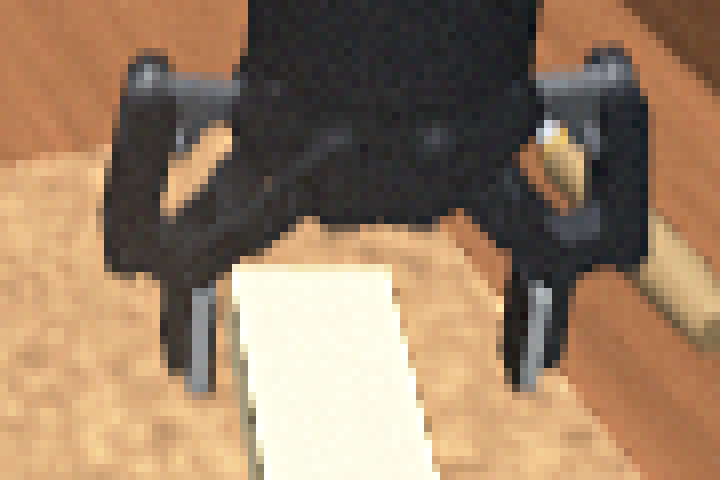

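Run:
```python
from plan import *
p0,r,o=pose()
p,d=bot.capture('side');W=cloud('side',d);L=(W-p0)@r.as_matrix()
for v in range(196,216,1):print(v,p[v,320],L[v,320].round(3),L[v,294].round(3),L[v,347].round(3))
```

```text
196 [42 40 41] [-0.035 -0.013 -0.16 ] [-0.009 -0.062 -0.143] [-0.004  0.051 -0.138]
197 [48 48 47] [-0.037 -0.013 -0.158] [-0.012 -0.063 -0.142] [-0.004  0.051 -0.135]
198 [36 37 40] [-0.035 -0.012 -0.155] [-0.012 -0.063 -0.139] [-0.005  0.051 -0.133]
199 [46 42 44] [-0.009 -0.007 -0.134] [-0.012 -0.063 -0.137] [-0.004  0.052 -0.129]
200 [45 42 48] [-0.011 -0.007 -0.133] [-0.013 -0.063 -0.135] [-0.005  0.052 -0.128]
201 [52 51 51] [-0.013 -0.007 -0.132] [-0.011 -0.062 -0.131] [-0.005  0.052 -0.125]
202 [41 43 40] [-0.01  -0.007 -0.127] [-0.014 -0.062 -0.13 ] [-0.005  0.053 -0.123]
203 [37 37 38] [-0.013 -0.007 -0.127] [-0.012 -0.062 -0.127] [ 0.153  0.099 -0.008]
204 [42 43 47] [-0.019 -0.008 -0.128] [-0.011 -0.062 -0.124] [ 0.15   0.098 -0.007]
205 [46 44 46] [-0.018 -0.007 -0.125] [-0.013 -0.062 -0.122] [ 0.149  0.098 -0.004]
206 [38 38 41] [-0.009 -0.006 -0.116] [-0.013 -0.062 -0.12 ] [ 0.146  0.098 -0.003]
207 [47 47 51] [-0.011 -0.006 -0.115] [-0.012 -0.062 -0.116] [ 0.141  0.097 -0.003]
208 [41 43 44] [-0.011 -0.005 -0.112] [-0.013 -0.062 -0.115] [ 0.138  0.096 -0.002]
209 [47 46 49] [-0.011 -0.005 -0.109] [-0.011 -0.062 -0.11 ] [0.139 0.097 0.002]
210 [46 45 49] [-0.011 -0.005 -0.107] [-0.014 -0.062 -0.109] [ 0.007  0.059 -0.092]
211 [46 45 47] [-0.011 -0.005 -0.104] [-0.012 -0.061 -0.106] [ 0.003  0.058 -0.093]
212 [46 45 46] [-0.011 -0.005 -0.101] [-0.012 -0.061 -0.103] [-0.001  0.057 -0.092]
213 [111 150 196] [0.135 0.025 0.011] [-0.011 -0.061 -0.099] [-0.004  0.056 -0.092]
214 [134 187 234] [0.128 0.024 0.01 ] [-0.005 -0.06  -0.092] [-0.005  0.056 -0.09 ]
215 [119 164 212] [0.125 0.023 0.011] [-0.008 -0.061 -0.091] [-0.007  0.056 -0.089]
```

The depth puts the fingertips 40 mm above the reported TCP, where I expected 13 mm. The gripper body is off by the same 27 mm, so I'll trust vision and go down in steps while watching the force.

{"name": "apply_moves", "arguments": {"series": [0, 0, 0, 0, -0.08, 1, -1, 0, 0, 0, 0, -0.05, 0.8, -1, 0, 0, 0, 0, 0, 0.3, -1, 0, 0, 0, 0, 0, 0, -1]}}

```text
t: 5.48
eef_pos: [0.6344, -0.2227, -0.0095]
ee_rot: [2.525, 1.868, 0.019]
force: [0.4, -0.7, -0.4]
width: 1.0
```

```bash
cat > tips.py <<'E'
from plan import *
p0,r,o=pose();print(o['t'],p0.round(4),r.as_matrix().round(3).tolist(),o['force'].round(1),o['width'])
p,d=bot.capture('side');W=cloud('side',d);L=(W-p0)@r.as_matrix()
g=p.astype(int);gray=(g.max(-1)-g.min(-1)<25)&(g.max(-1)<185)
for s in(-1,1):
    m=gray&(L[...,0]>-.02)&(L[...,0]<.02)&(L[...,1]*s>.02)&(L[...,1]*s<.07)&(L[...,2]>-.08)&(L[...,2]<.03)&(W[...,2]>.008)
    a=L[m];print(s,m.sum(),'max toolz',np.sort(a[:,2])[-3:].round(4),'worldz',np.sort(W[m][:,2])[:3].round(4),'x',a[:,0].min().round(3),'y',np.median(a[a[:,2]>a[:,2].max()-.015][:,1]).round(3))
cv2.imwrite('pics/s5.png',cv2.resize(p[175:285,265:385],None,fx=6,fy=5,interpolation=cv2.INTER_NEAREST))
E
python3 tips.py
```

```text
5.475 [ 0.6344 -0.2227 -0.0095] [[0.293, 0.956, 0.01], [0.956, -0.293, 0.007], [0.01, 0.008, -1.0]] [ 0.4 -0.7 -0.4] 0.9996370800500095
-1 69 max toolz [-0.0457 -0.0439 -0.0425] worldz [0.0326 0.034  0.0358] x -0.013 y -0.05
1 94 max toolz [-0.0415 -0.0406 -0.0402] worldz [0.0311 0.0315 0.0323] x -0.013 y 0.044
```

View pics/s5.png

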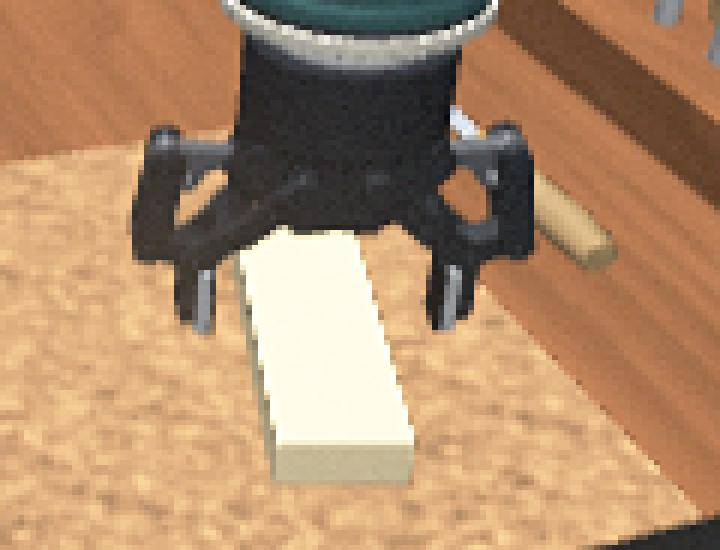

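{"name": "apply_moves", "arguments": {"series": [0, 0, 0, 0, 0, 0.8, -1, 0, 0, 0, 0, 0, 0.7, -1, 0, 0, 0, 0, 0, 0.1, -1, 0, 0, 0, 0, 0, 0, -1]}}

```text
t: 6.02
eef_pos: [0.6347, -0.2227, -0.0263]
ee_rot: [2.525, 1.868, 0.02]
force: [0.1, -0.2, 0.4]
width: 0.997
```

```bash
python3 tips.py
```

```text
6.025 [ 0.6347 -0.2227 -0.0263] [[0.292, 0.956, 0.011], [0.956, -0.293, 0.007], [0.01, 0.008, -1.0]] [ 0.1 -0.2  0.4] 0.9974946270086018
-1 67 max toolz [-0.0429 -0.041  -0.0402] worldz [0.0134 0.0142 0.0161] x -0.013 y -0.05
1 83 max toolz [-0.0425 -0.0403 -0.0398] worldz [0.0139 0.0142 0.0165] x -0.014 y 0.046
```

View pics/s5.png

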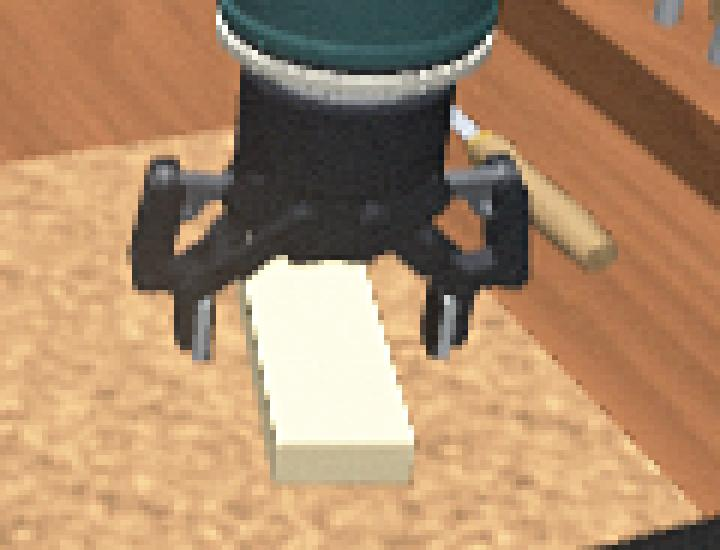

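{"name": "apply_moves", "arguments": {"series": [0, 0, 0, 0, 0, -0.15, -0.4, 0, 0, 0, 0, 0, 0, -0.2, 0, 0, 0, 0, 0, 0, 1, 0, 0, 0, 0, 0, 0, 1, 0, 0, 0, 0, 0, 0, 1, 0, 0, 0, 0, 0, 0, 1]}}

```text
t: 6.82
eef_pos: [0.6345, -0.2228, -0.0231]
ee_rot: [2.525, 1.868, 0.02]
force: [-0.4, 0.2, -0.4]
width: 0.57
```

```bash
python3 tips.py
```

```text
6.825 [ 0.6345 -0.2228 -0.0231] [[0.293, 0.956, 0.011], [0.956, -0.293, 0.007], [0.01, 0.008, -1.0]] [-0.4  0.2 -0.4] 0.569732030156411
-1 110 max toolz [-0.0355 -0.0335 -0.0327] worldz [0.0093 0.0101 0.0121] x -0.016 y -0.031
1 100 max toolz [-0.0377 -0.0343 -0.0328] worldz [0.0098 0.0113 0.0148] x -0.015 y 0.032
```

View pics/s5.png

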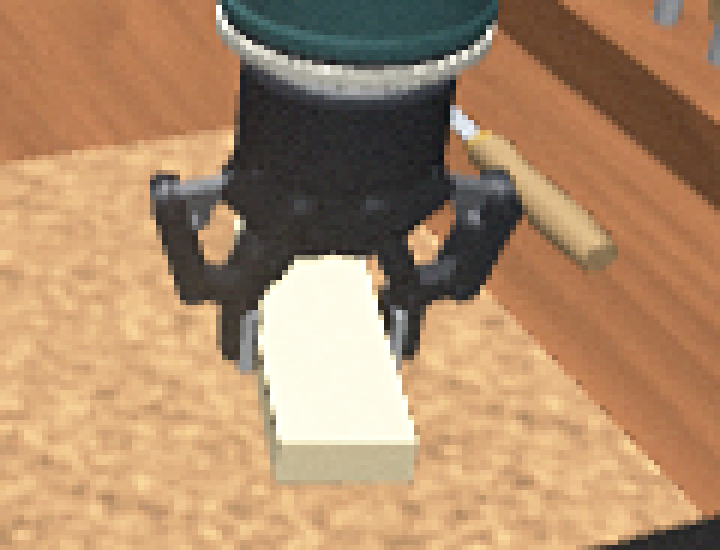

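Run:
```python
from plan import *
p,r,o=pose()
st=R.from_euler('z',72.5,degrees=True); c=np.array([.634,-.223,.0155])
rel=(r.inv()*st);off=r.inv().apply(c-p)
np.savez('rel.npz',rel=rel.as_matrix(),off=off);print(off,rel.as_matrix().round(3))
```

```text
[ 4.31016562e-05 -6.66634169e-05 -3.85605685e-02] [[ 1.     0.009  0.01 ]
 [ 0.008 -1.     0.008]
 [ 0.01  -0.008 -1.   ]]
```

{"name": "apply_moves", "arguments": {"series": [0, 0, 0, 0, 0, -0.8, 1, 0, 0, 0, 0, 0, -1.6, 1, 0, 0, 0, 0, 0, -2.4, 1, 0, 0, 0, 0, 0, -2.4, 1, 0, 0, 0, 0, 0, -2, 1, 0, 0, 0, 0, 0, -1.4, 1, 0, 0, 0, 0, 0, 0, 1]}}

```text
t: 7.75
eef_pos: [0.6333, -0.2236, 0.0906]
ee_rot: [2.525, 1.867, 0.021]
force: [0.6, -0.1, -4.1]
width: 0.576
```

```bash
cat > stone.py <<'E'
# fit held stone (box hull) in side view given current tool pose
from fit import *
from plan import pose
import sys
B=box(-80,80,-25,25,-12.5,12.5)/1000
def look(tag):
    p,d=bot.capture('side');cv2.imwrite(f'pics/{tag}.png',p);W=cloud('side',d)
    p0,r,o=pose();f=np.load('rel.npz');rs=r*R.from_matrix(f['rel']);c=p0+r.apply(f['off'])
    S=(W-c)@rs.as_matrix()
    h=cv2.cvtColor(p,cv2.COLOR_BGR2HSV)
    m=(h[...,1]<85)&(h[...,2]>100)&(np.abs(S[...,0])<.11)&(np.abs(S[...,1])<.05)&(np.abs(S[...,2])<.04)
    return p,W,S,m,c,rs,o
if __name__=='__main__':
    p,W,S,m,c,rs,o=look(sys.argv[1]);print(o['t'],'pred centre',c.round(4),'euler zyx',rs.as_euler('ZYX',degrees=True).round(2),o['force'].round(1),o['width'])
    q=S[m];top=q[(q[:,2]>.006)&(np.abs(q[:,0])<.07)&(np.abs(q[:,1])<.02)]
    A=np.c_[top[:,:2],np.ones(len(top))];k=np.linalg.lstsq(A,top[:,2],rcond=None)[0]
    print(m.sum(),'top plane z=',k.round(4),'(expect 0,0,.0125)  x range',np.percentile(q[:,0],[1,99]).round(4),'y',np.percentile(q[:,1],[1,99]).round(4))
    v=p.copy();C=np.array([c+rs.apply(b) for b in B]);P=proj('side',C)
    for i in range(8):
        for j in range(i):
            if np.isclose(np.abs(B[i]-B[j]),0).sum()==2:cv2.line(v,tuple(int(a) for a in P[i].round()),tuple(int(a) for a in P[j].round()),(0,0,255),1)
    u=P.mean(0).round().astype(int);x0=np.clip(u[0]-75,0,512-150);y0=np.clip(u[1]-55,0,384-110)
    cv2.imwrite(f'pics/{sys.argv[1]}z.png',cv2.resize(v[y0:y0+110,x0:x0+150],None,fx=5,fy=5,interpolation=2))
E
python3 stone.py s6
```

```text
7.8 pred centre [ 0.6324 -0.2236  0.1283] euler zyx [ 7.249e+01 -1.000e-02  1.000e-02] [ 0.1  0.3 -4.1] 0.5716266824703129
1171 top plane z= [-0.0002 -0.0047  0.0152] (expect 0,0,.0125)  x range [-0.082  0.058] y [-0.0293  0.0295]
```

View pics/s6z.png

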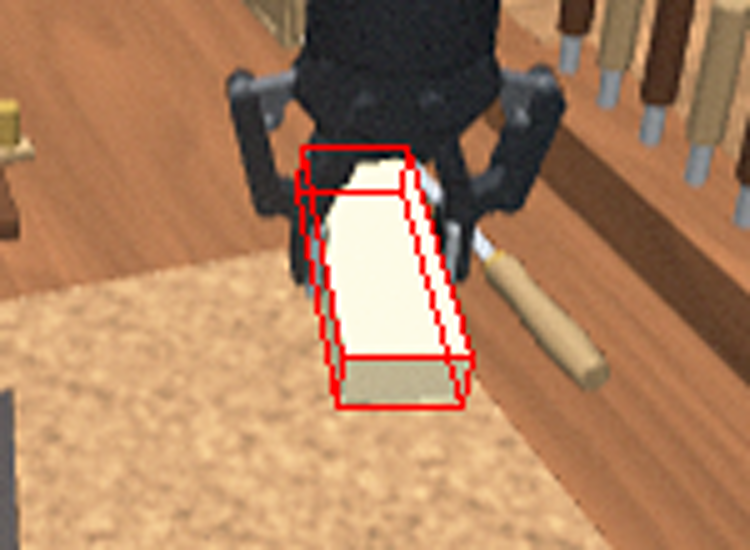

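The stone is held level with a weight of about 4 N, and the predicted box matches the picture. Next is the transfer to above the holder, tipping it on the way.

```bash
cat > wp.py <<'E'
from plan import *
H=np.array([.5028,.1555,np.radians(85.2)])
f=np.load('rel.npz');REL=R.from_matrix(f['rel']);OFF=f['off']
def tool_for(xf,hf,th,y=0.,H=H):
    """mm/deg: front-bottom edge at holder x=xf, height hf above recess floor, tilt th (front down)"""
    t=np.radians(th);ex=np.array([np.cos(t),0,-np.sin(t)]);en=np.array([np.sin(t),0,np.cos(t)])
    c=(np.array([xf,y,hf+18])-80*ex+12.5*en)/1000
    rz=R.from_euler('z',H[2]);cw=rz.apply(c)+[H[0],H[1],0]
    rs=rz*R.from_rotvec([0,t,0])
    rt=rs*REL.inv();return cw-rt.apply(OFF),rt
def stone_state(H=H):
    p,r,o=pose();rs=r*REL;c=p+r.apply(OFF)
    ch=R.from_euler('z',-H[2]).apply(c-[H[0],H[1],0])*1000
    m=(R.from_euler('z',-H[2])*rs).as_matrix();ex=m[:,0];en=m[:,2]
    F=ch+80*ex-12.5*en;B=ch-80*ex-12.5*en
    print('t',o['t'],'stone c',ch.round(1),'tilt',np.degrees(np.arcsin(-ex[2])).round(2),'yaw',np.degrees(np.arctan2(ex[1],ex[0])).round(2),'roll',np.degrees(np.arcsin(m[2,1])).round(2),'front-bot',(F-[0,0,18]).round(1),'back-bot',(B-[0,0,18]).round(1),'F',o['force'].round(1),'w',round(float(o['width']),3))
    return p,r,o
def wrows(p,r,pt,rt,w,claw):
    w=np.array(w,float);w/=w.sum();dR=(r.inv()*rt).as_rotvec();dp=pt-p;out=[]
    for k in w:
        out.append([*[round(float(v),3) for v in dR*k],*[round(float(v),2) for v in r.inv().apply(dp*k)*100],claw]);r=r*R.from_rotvec(dR*k)
    return out
def show(rs):
    for i in range(0,len(rs),8):print([v+0 for q in rs[i:i+8] for v in q])
E
python3 - <<'E'
from wp import *
p,r,o=stone_state()
pt,rt=tool_for(45,105,15);print(pt,rt.as_rotvec())
show(wrows(p,r,pt,rt,[.4,.8]+[1]*9+[.7,.5,.3,.2,.1],1))
E
```

```text
t 7.8 stone c [-367.  -160.9  128.3] tilt -0.01 yaw -12.71 roll 0.01 front-bot [-288.9 -178.5   97.8] back-bot [-445.  -143.3   97.7] F [ 0.1  0.3 -4.1] w 0.572
[0.49993141 0.11692334 0.11844586] [ 2.16512274  2.01009485 -0.26836201]
[-0.001, -0.009, -0.007, 0.96, -0.76, -0.09, 1, -0.002, -0.017, -0.015, 1.92, -1.5, -0.2, 1, -0.002, -0.022, -0.019, 2.42, -1.83, -0.3, 1, -0.002, -0.022, -0.019, 2.45, -1.79, -0.35, 1, -0.002, -0.022, -0.019, 2.48, -1.74, -0.41, 1, -0.002, -0.022, -0.019, 2.5, -1.69, -0.47, 1, -0.002, -0.022, -0.019, 2.52, -1.65, -0.52, 1, -0.002, -0.022, -0.019, 2.54, -1.6, -0.58, 1]
[-0.002, -0.022, -0.019, 2.55, -1.55, -0.64, 1, -0.002, -0.022, -0.019, 2.57, -1.5, -0.7, 1, -0.002, -0.022, -0.019, 2.58, -1.45, -0.76, 1, -0.001, -0.015, -0.013, 1.81, -0.98, -0.57, 1, -0.001, -0.011, -0.009, 1.3, -0.68, -0.43, 1, -0.001, -0.006, -0.006, 0.78, -0.4, -0.27, 1, 0.0, -0.004, -0.004, 0.52, -0.27, -0.18, 1, 0.0, -0.002, -0.002, 0.26, -0.13, -0.09, 1]
```

{"name": "apply_moves", "arguments": {"series": [-0.001, -0.009, -0.007, 0.96, -0.76, -0.09, 1, -0.002, -0.017, -0.015, 1.92, -1.5, -0.2, 1, -0.002, -0.022, -0.019, 2.42, -1.83, -0.3, 1, -0.002, -0.022, -0.019, 2.45, -1.79, -0.35, 1, -0.002, -0.022, -0.019, 2.48, -1.74, -0.41, 1, -0.002, -0.022, -0.019, 2.5, -1.69, -0.47, 1, -0.002, -0.022, -0.019, 2.52, -1.65, -0.52, 1, -0.002, -0.022, -0.019, 2.54, -1.6, -0.58, 1]}}

```text
t: 8.8
eef_pos: [0.5441, -0.0092, 0.1005]
ee_rot: [2.302, 1.973, -0.177]
force: [0.4, 0.0, -3.0]
width: 0.572
```

{"name": "apply_moves", "arguments": {"series": [-0.002, -0.022, -0.019, 2.55, -1.55, -0.64, 1, -0.002, -0.022, -0.019, 2.57, -1.5, -0.7, 1, -0.002, -0.022, -0.019, 2.58, -1.45, -0.76, 1, -0.001, -0.015, -0.013, 1.81, -0.98, -0.57, 1, -0.001, -0.011, -0.009, 1.3, -0.68, -0.43, 1, 0, -0.006, -0.006, 0.6, -0.3, -0.2, 1, 0, 0, 0, 0, 0, 0, 1]}}

```text
t: 9.68
eef_pos: [0.4852, 0.1265, 0.1069]
ee_rot: [2.143, 2.036, -0.292]
force: [0.2, 0.1, -4.3]
width: 0.571
```

```bash
python3 - <<'E'
from wp import *
p,r,o=stone_state()
pt,rt=tool_for(55,40,15)
show(wrows(p,r,pt,rt,[.5,1,1,1,.8,.4,.2],1))
t,d=bot.capture('top');cv2.imwrite('pics/t7.png',cv2.resize(t[150:250,140:280],None,fx=5,fy=5,interpolation=2))
E
python3 stone.py s7
```

```text
t 9.675 stone c [-20.4  15.  144.1] tilt 15.49 yaw 1.45 roll 0.94 front-bot [53.3 17.1 92.7] back-bot [-100.9   13.2  135.5] F [ 0.2  0.1 -4.3] w 0.571
[-0.001, 0.001, 0.002, 0.15, 0.16, 0.52, 1, -0.002, 0.002, 0.005, 0.3, 0.33, 1.04, 1, -0.002, 0.002, 0.005, 0.3, 0.32, 1.05, 1, -0.002, 0.002, 0.005, 0.3, 0.32, 1.05, 1, -0.002, 0.001, 0.004, 0.24, 0.25, 0.84, 1, -0.001, 0.001, 0.002, 0.12, 0.12, 0.42, 1, 0.0, 0.0, 0.001, 0.06, 0.06, 0.21, 1]
9.775 pred centre [0.4865 0.1355 0.1443] euler zyx [86.55 15.49  0.95] [ 0.1 -0.8 -3.1] 0.5730123843968469
342 top plane z= [-0.0003 -0.0081  0.0144] (expect 0,0,.0125)  x range [-0.0834  0.0687] y [-0.0279  0.0317]
```

View pics/s7z.png

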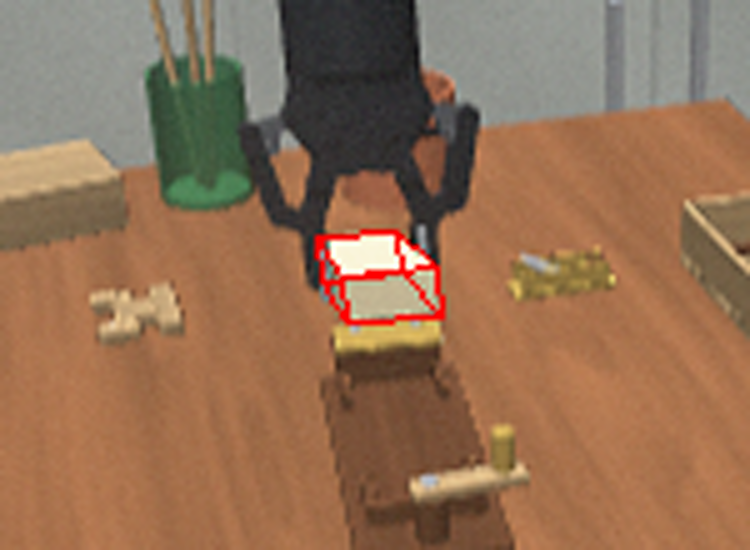

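View pics/t7.png

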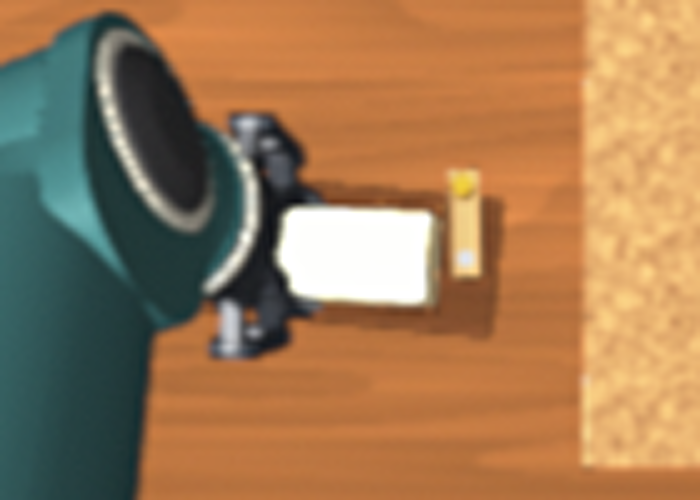

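The red predicted box matches the tipped stone above the lip. It's still about 15 mm off to one side, so the next move corrects that while lowering.

{"name": "apply_moves", "arguments": {"series": [-0.001, 0.001, 0.002, 0.15, 0.2, 0.52, 1, -0.002, 0.002, 0.005, 0.3, 0.33, 1.04, 1, -0.002, 0.002, 0.005, 0.3, 0.32, 1.05, 1, -0.002, 0.002, 0.005, 0.3, 0.32, 1.0, 1, -0.002, 0.001, 0.004, 0.24, 0.2, 0.7, 1, -0.001, 0.001, 0.002, 0.12, 0.1, 0.4, 1, 0, 0, 0, 0, 0, 0, 1]}}

```text
t: 10.65
eef_pos: [0.5014, 0.1241, 0.0536]
ee_rot: [2.171, 2.005, -0.269]
force: [0.2, 0.8, -3.4]
width: 0.575
```

```bash
python3 - <<'E'
from wp import *
p,r,o=stone_state()
t,d=bot.capture('top');cv2.imwrite('pics/t8raw.png',t);np.save('t8.npy',d);cv2.imwrite('pics/t8.png',cv2.resize(t[150:250,140:280],None,fx=5,fy=5,interpolation=2))
E
python3 stone.py s8
```

```text
t 10.65 stone c [-21.7  -1.   90.9] tilt 14.99 yaw -0.31 roll 0.0 front-bot [52.3 -1.4 40.2] back-bot [-102.2   -0.5   81.5] F [ 0.2  0.8 -3.4] w 0.575
10.75 pred centre [0.502  0.1339 0.0913] euler zyx [ 8.489e+01  1.497e+01 -2.000e-02] [-0.1  0.3 -3.1] 0.5707907546435912
372 top plane z= [ 0.0003 -0.0109  0.0143] (expect 0,0,.0125)  x range [-0.0839  0.0704] y [-0.029   0.0313]
```

View pics/s8z.png

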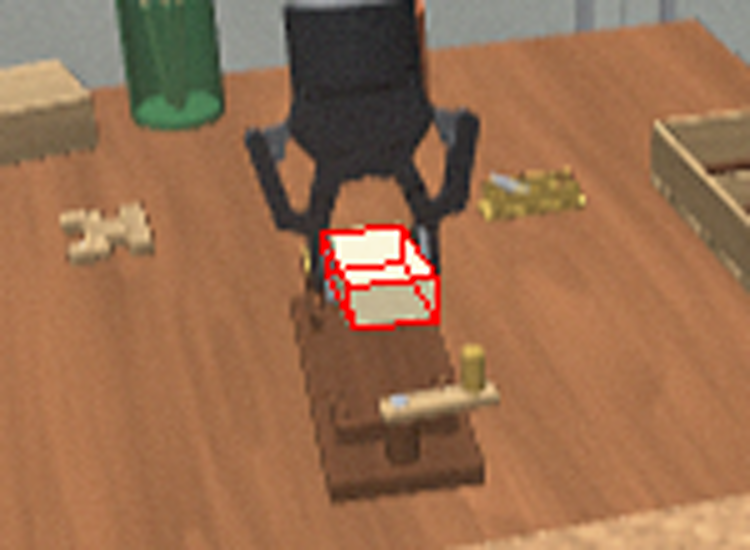

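View pics/t8.png

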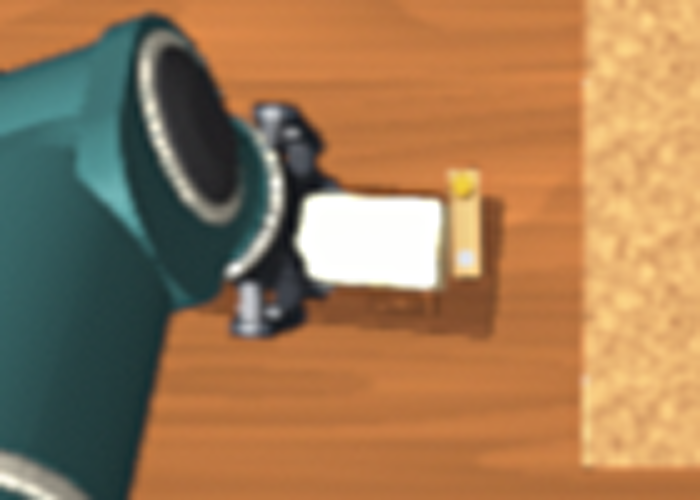

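```bash
cat > ov.py <<'E'
from wp import *
from fit import box,hull
import sys
def ov(img,n,roi,out,k=7):
    x0,y0,x1,y1=roi;v=cv2.resize(img[y0:y1,x0:x1],None,fx=k,fy=k,interpolation=2)
    p,r,o=pose();rs=r*REL;c=p+r.apply(OFF)
    def pl(P,col):
        h=cv2.convexHull(proj(n,P).astype(np.float32)).reshape(-1,2);cv2.polylines(v,[((h-[x0-.5,y0-.5])*k).astype(np.int32)],True,col,1)
    B=box(-80,80,-25,25,-12.5,12.5)/1000;pl(c+rs.apply(B),(0,0,255));pl(c+rs.apply(box(-80,80,-25,25,12.5,12.5)/1000),(0,0,255))
    rz=R.from_euler('z',H[2])
    for b in(box(-130,106,-45,45,0,18),box(67,98,-35,35,50,55),box(-93,-85,-28,28,18,32),box(-112,-110,-1,1,54,54)):pl(rz.apply(b/1000)+[H[0],H[1],0],(0,255,0))
    cv2.imwrite(out,v)
if __name__=='__main__':
    n,tag=sys.argv[1:3];t,d=bot.capture(n);ov(t,n,(150,160,260,235) if n=='top' else (185,130,285,215),f'pics/{tag}.png')
E
python3 -c "
from ov import *
ov(cv2.imread('pics/t8raw.png'),'top',(150,160,260,235),'pics/o8t.png')
ov(cv2.imread('pics/s8.png'),'side',(185,130,285,215),'pics/o8s.png')"
```

```text
(no output)
```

View pics/o8t.png

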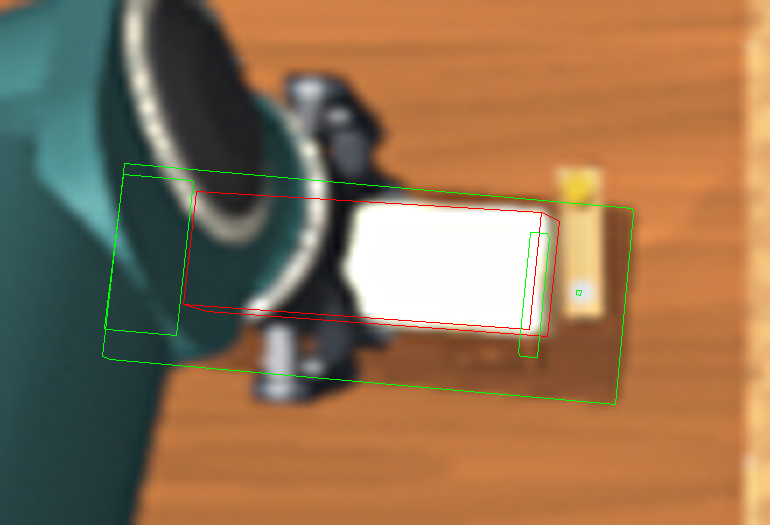

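View pics/o8s.png

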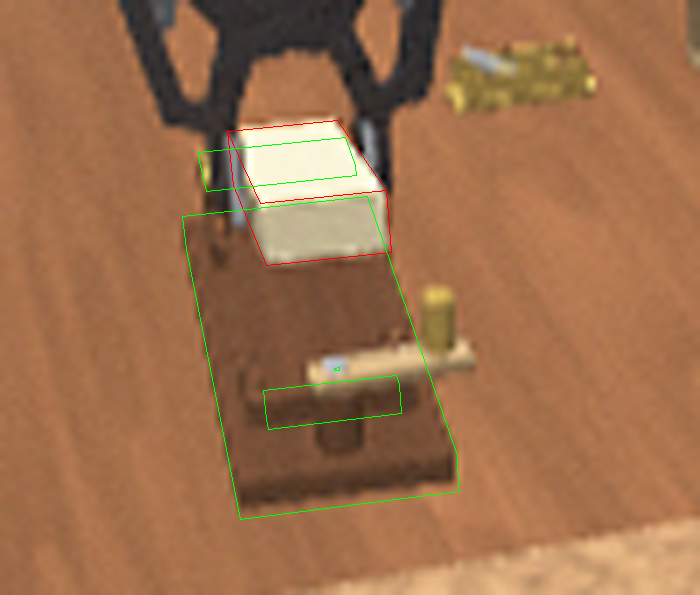

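```bash
cat > lat.py <<'E'
from ov import *
from fit import cover
from scipy.optimize import minimize
def lat(img,n,roi):
    x0,y0,x1,y1=roi
    c=img[y0:y1,x0:x1].astype(float);b=c[...,0]
    soft=np.clip((b-60)/(200-60),0,1) if n=='top' else (cv2.cvtColor(img[y0:y1,x0:x1],cv2.COLOR_BGR2HSV)[...,1]<85)*(c.max(-1)>140)*1.
    p,r,o=pose();rs=r*REL;cc=p+r.apply(OFF);B=box(-80,80,-25,25,-12.5,12.5)/1000
    rz=R.from_euler('z',H[2]);ax=rz.apply([1,0,0]);ay=rz.apply([0,1,0])
    def f(q):
        P=cc+rs.apply(B)+ax*q[0]+ay*q[1]
        h=cv2.convexHull(proj(n,P).astype(np.float32)).reshape(-1,2)
        return np.abs(cover(h,roi)-soft).sum()
    g=[(f([a/1000,b/1000]),a,b) for a in np.arange(-6,6.1,1) for b in np.arange(-6,6.1,.5)]
    print(n,'best shift (holder x,y mm)',sorted(g)[:4])
if __name__=='__main__':
    lat(cv2.imread('pics/t8raw.png'),'top',(204,180,229,215))
    lat(cv2.imread('pics/s8.png'),'side',(222,147,243,168))
E
python3 lat.py
```

```text
top best shift (holder x,y mm) [(np.float64(27.55357142857143), np.float64(3.0), np.float64(-0.5)), (np.float64(30.326785714285712), np.float64(3.0), np.float64(0.0)), (np.float64(30.887946428571425), np.float64(2.0), np.float64(0.0)), (np.float64(31.13348214285714), np.float64(2.0), np.float64(-0.5))]
side best shift (holder x,y mm) [(np.float64(19.265625), np.float64(2.0), np.float64(1.5)), (np.float64(19.34375), np.float64(2.0), np.float64(1.0)), (np.float64(19.578125), np.float64(1.0), np.float64(1.0)), (np.float64(19.703125), np.float64(1.0), np.float64(1.5))]
```

Run:
```python
from wp import *
p,r,o=stone_state()
a,ra=tool_for(53,14,15,.5);print('w1');show(wrows(p,r,a,ra,[.5,1,1,.7,.3],1))
b,rb=tool_for(57,5,15,.5);print('w2');show(wrows(a,ra,b,rb,[.7,1,.5],1))
```

```text
t 10.75 stone c [-21.6  -1.   91.3] tilt 14.97 yaw -0.31 roll -0.02 front-bot [52.5 -1.4 40.6] back-bot [-102.1   -0.6   81.9] F [-0.1  0.3 -3.1] w 0.571
w1
[0.0, 0.0, -0.001, 0.1, -0.02, 0.36, 1, 0.0, 0.0, -0.001, 0.2, -0.05, 0.73, 1, 0.0, 0.0, -0.001, 0.2, -0.05, 0.73, 1, 0.0, 0.0, -0.001, 0.14, -0.03, 0.51, 1, 0.0, 0.0, 0.0, 0.06, -0.01, 0.22, 1]
w2
[0.0, 0.0, 0.0, 0.19, 0.0, 0.25, 1, 0.0, 0.0, 0.0, 0.28, 0.0, 0.35, 1, 0.0, 0.0, 0.0, 0.14, 0.0, 0.18, 1]
```

{"name": "apply_moves", "arguments": {"series": [0, 0, 0, 0.1, -0.02, 0.36, 1, 0, 0, -0.001, 0.2, -0.05, 0.73, 1, 0, 0, -0.001, 0.2, -0.05, 0.73, 1, 0, 0, -0.001, 0.14, -0.03, 0.51, 1, 0, 0, 0, 0.06, -0.01, 0.22, 1, 0, 0, 0, 0, 0, 0, 1]}}

```text
t: 11.5
eef_pos: [0.5, 0.1252, 0.0258]
ee_rot: [2.168, 2.009, -0.268]
force: [0.4, -0.2, -3.3]
width: 0.58
```

```bash
python3 - <<'E'
from wp import *
p,r,o=stone_state()
b,rb=tool_for(57,6,15,.5);print('w2');show(wrows(p,r,b,rb,[.7,1,.5],1))
E
python3 ov.py side o9s; python3 ov.py top o9t
```

```text
t 11.5 stone c [-20.8   0.6  63.2] tilt 14.94 yaw -0.09 roll 0.02 front-bot [53.2  0.5 12.4] back-bot [-101.3    0.7   53.7] F [ 0.4 -0.2 -3.3] w 0.58
w2
[0.0, 0.0, 0.0, 0.17, 0.0, 0.17, 1, 0.0, 0.0, -0.001, 0.24, 0.01, 0.24, 1, 0.0, 0.0, 0.0, 0.12, 0.0, 0.12, 1]
```

View pics/o9s.png

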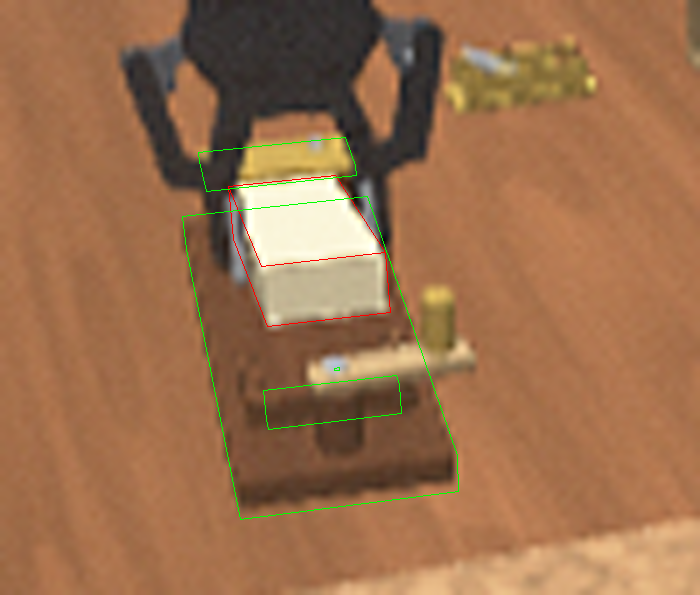

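View pics/o9t.png

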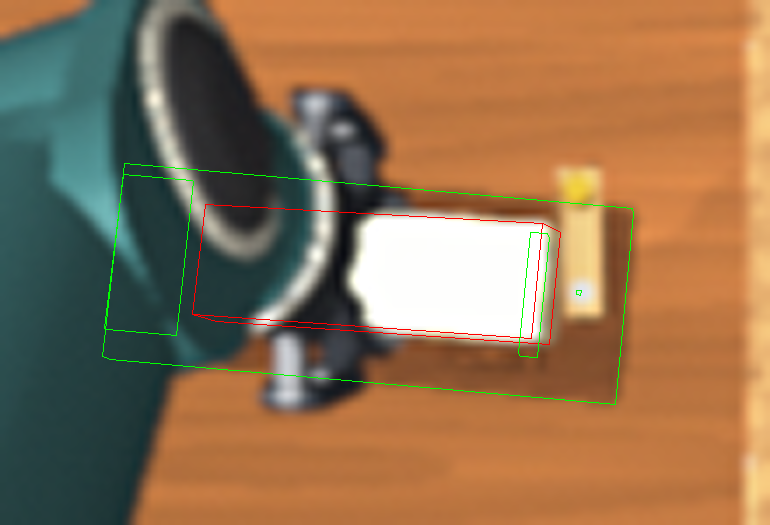

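Run:
```python
from wp import *
p,r,o=stone_state()
b,rb=tool_for(54.5,4,15,.5);show(wrows(p,r,b,rb,[.7,1,.6,.3],1))
c,rc=tool_for(68,2,13.5,.5);show(wrows(b,rb,c,rc,[.5,1,1,1,.5],1))
```

```text
t 11.6 stone c [-20.7   0.5  63.4] tilt 14.93 yaw -0.09 roll 0.0 front-bot [53.3  0.4 12.7] back-bot [-101.3    0.6   53.9] F [-0.1  0.5 -3.5] w 0.571
[0.0, 0.0, 0.0, 0.09, 0.0, 0.22, 1, 0.0, 0.0, -0.001, 0.13, 0.0, 0.31, 1, 0.0, 0.0, 0.0, 0.08, 0.0, 0.19, 1, 0.0, 0.0, 0.0, 0.04, 0.0, 0.09, 1]
[0.0, 0.003, 0.0, 0.18, 0.0, 0.01, 1, 0.0, 0.007, 0.0, 0.36, 0.0, 0.02, 1, 0.0, 0.007, 0.0, 0.36, 0.0, 0.02, 1, 0.0, 0.007, 0.0, 0.36, 0.0, 0.02, 1, 0.0, 0.003, 0.0, 0.18, 0.0, 0.01, 1]
```

{"name": "apply_moves", "arguments": {"series": [0, 0, 0, 0.09, 0, 0.22, 1, 0, 0, 0, 0.13, 0, 0.31, 1, 0, 0, 0, 0.08, 0, 0.19, 1, 0, 0, 0, 0.02, 0, 0.05, 1, 0, 0, 0, 0, 0, 0, 1]}}

```text
t: 12.22
eef_pos: [0.5005, 0.1267, 0.0175]
ee_rot: [2.168, 2.009, -0.267]
force: [-0.1, -0.1, -3.8]
width: 0.574
```

```bash
python3 - <<'E'
from wp import *
p,r,o=stone_state()
c,rc=tool_for(68,2,13.5,.5);show(wrows(p,r,c,rc,[.5,1,1,1,.5],1))
E
python3 ov.py side o10s
```

```text
t 12.225 stone c [-19.3   0.3  54.8] tilt 14.91 yaw -0.1 roll -0.02 front-bot [54.8  0.2  4.1] back-bot [-99.8   0.4  45.3] F [-0.1 -0.1 -3.8] w 0.574
[0.0, 0.003, 0.0, 0.18, 0.0, 0.01, 1, 0.0, 0.006, 0.0, 0.35, 0.0, 0.02, 1, 0.0, 0.006, 0.0, 0.35, 0.0, 0.02, 1, 0.0, 0.006, 0.0, 0.35, 0.0, 0.02, 1, 0.0, 0.003, 0.0, 0.17, 0.0, 0.01, 1]
```

View pics/o10s.png

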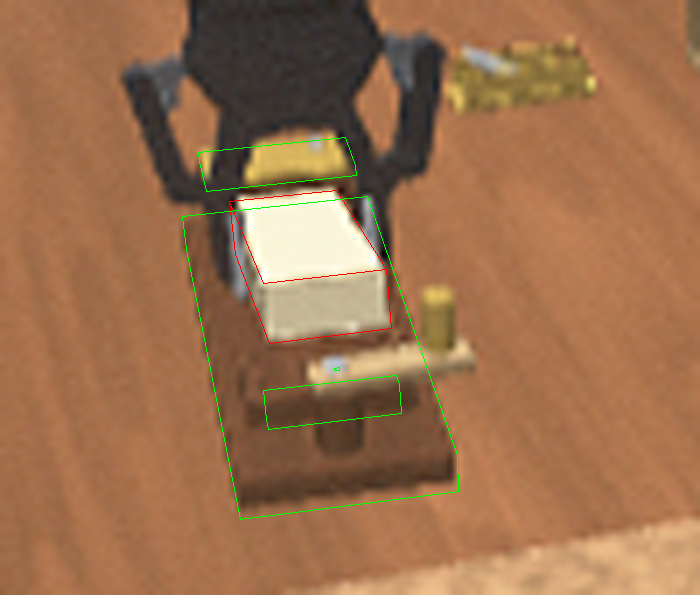

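The stone's front top edge at about (290,193) is now below and in front of the lip, with no contact force. I'll slide it under.

{"name": "apply_moves", "arguments": {"series": [0, 0.003, 0, 0.18, 0, 0.01, 1, 0, 0.006, 0, 0.35, 0, 0.02, 1, 0, 0.006, 0, 0.35, 0, 0.02, 1, 0, 0.006, 0, 0.3, 0, 0.02, 1, 0, 0.003, 0, 0.1, 0, 0.01, 1, 0, 0, 0, 0, 0, 0, 1]}}

```text
t: 13.02
eef_pos: [0.5016, 0.1399, 0.0135]
ee_rot: [2.182, 2.023, -0.239]
force: [-1.0, -0.2, -3.6]
width: 0.577
```

```bash
python3 - <<'E'
from wp import *
p,r,o=stone_state()
c,rc=tool_for(76,1.5,11,.5);show(wrows(p,r,c,rc,[.5,1,1,.7,.3],1))
E
python3 ov.py side o11s
```

```text
t 13.025 stone c [-7.1  0.3 51.1] tilt 13.42 yaw -0.08 roll -0.02 front-bot [67.9  0.2  2.4] back-bot [-87.8   0.4  39.5] F [-1.  -0.2 -3.6] w 0.577
[0.0, 0.006, 0.0, 0.13, 0.0, 0.03, 1, 0.0, 0.012, 0.0, 0.26, 0.0, 0.07, 1, 0.0, 0.012, 0.0, 0.26, 0.0, 0.07, 1, 0.0, 0.008, 0.0, 0.18, 0.0, 0.05, 1, 0.0, 0.004, 0.0, 0.08, 0.0, 0.02, 1]
```

View pics/o11s.png

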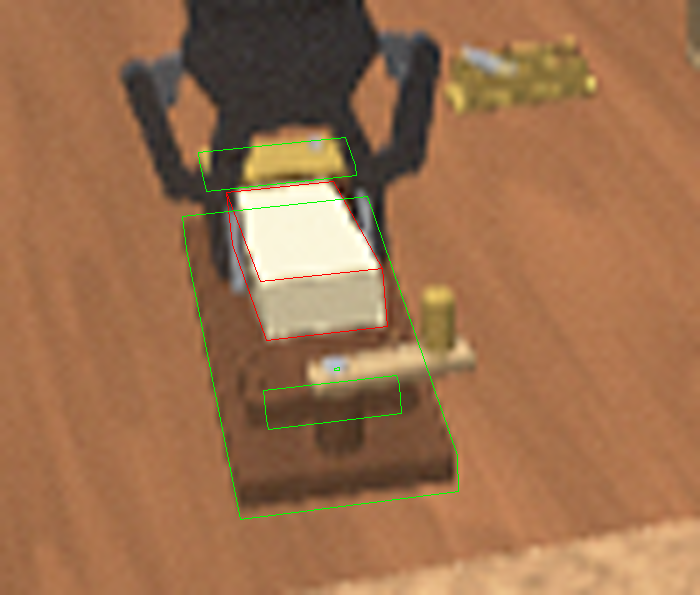

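{"name": "apply_moves", "arguments": {"series": [0, 0.006, 0, 0.13, 0, 0.03, 1, 0, 0.012, 0, 0.26, 0, 0.07, 1, 0, 0.012, 0, 0.26, 0, 0.07, 1, 0, 0.008, 0, 0.13, 0, 0.04, 1, 0, 0, 0, 0, 0, 0, 1]}}

```text
t: 13.7
eef_pos: [0.5021, 0.1473, 0.0096]
ee_rot: [2.205, 2.043, -0.197]
force: [0.5, -0.1, -4.3]
width: 0.571
```

Run:
```python
from wp import *
p,r,o=stone_state()
c,rc=tool_for(82,1.5,11,.5);show(wrows(p,r,c,rc,[1,1,1],1))
```

```text
t 13.7 stone c [-1.1  0.3 47.5] tilt 11.09 yaw -0.08 roll 0.01 front-bot [75.   0.2  1.8] back-bot [-82.1   0.4  32.6] F [ 0.5 -0.1 -4.3] w 0.571
[0.0, 0.001, 0.0, 0.23, 0.0, -0.03, 1, 0.0, 0.001, 0.0, 0.23, 0.0, -0.03, 1, 0.0, 0.001, 0.0, 0.23, 0.0, -0.03, 1]
```

{"name": "apply_moves", "arguments": {"series": [0, 0, 0, 0.2, 0, 0, 1, 0, 0, 0, 0, 0, 0, 1]}}

```text
t: 13.95
eef_pos: [0.5023, 0.1495, 0.0092]
ee_rot: [2.205, 2.043, -0.197]
force: [0.2, -0.8, -4.2]
width: 0.575
```

{"name": "apply_moves", "arguments": {"series": [0, 0, 0, 0.2, 0, 0, 1, 0, 0, 0, 0, 0, 0, 1]}}

```text
t: 14.2
eef_pos: [0.5025, 0.1517, 0.0088]
ee_rot: [2.204, 2.044, -0.197]
force: [0.1, -0.4, -3.5]
width: 0.573
```

Run:
```python
from wp import *
stone_state()
```

```text
t 14.2 stone c [ 3.2  0.4 46.7] tilt 11.1 yaw -0.07 roll 0.0 front-bot [79.3  0.3  1. ] back-bot [-77.7   0.5  31.8] F [ 0.1 -0.4 -3.5] w 0.573
```

{"name": "apply_moves", "arguments": {"series": [0, 0, 0, 0.15, 0, 0, 1, 0, 0, 0, 0, 0, 0, 1]}}

```text
t: 14.45
eef_pos: [0.5025, 0.1528, 0.0085]
ee_rot: [2.205, 2.043, -0.198]
force: [0.3, -1.3, -3.6]
width: 0.577
```

{"name": "apply_moves", "arguments": {"series": [0, 0, 0, 0.15, 0, -0.03, 1, 0, 0, 0, 0, 0, 0, 1]}}

```text
t: 14.7
eef_pos: [0.5024, 0.1527, 0.0085]
ee_rot: [2.205, 2.041, -0.2]
force: [0.6, -0.1, -4.1]
width: 0.574
```

```bash
python3 - <<'E'
from wp import *
stone_state()
E
python3 ov.py side o12s
```

```text
t 14.7 stone c [ 4.3  0.5 46.4] tilt 11.24 yaw -0.17 roll 0.05 front-bot [80.4  0.3  0.6] back-bot [-76.6   0.8  31.8] F [ 0.6 -0.1 -4.1] w 0.574
```

View pics/o12s.png

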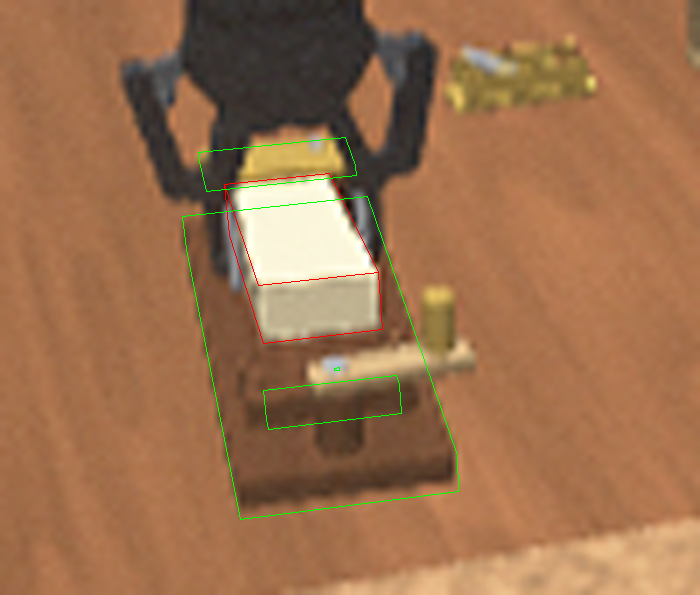

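{"name": "apply_moves", "arguments": {"series": [0, 0, 0, 0.2, 0, -0.02, 1]}}

```text
t: 14.88
eef_pos: [0.5023, 0.153, 0.0084]
ee_rot: [2.206, 2.039, -0.203]
force: [-1.8, -18.7, 0.8]
width: 0.573
```

{"name": "apply_moves", "arguments": {"series": [0, 0, 0, 0, 0, 0, 1]}}

```text
t: 15.0
eef_pos: [0.5022, 0.1526, 0.0084]
ee_rot: [2.206, 2.038, -0.204]
force: [0.1, -1.4, -2.9]
width: 0.572
```

The end wall pushed back with about 19 N, and the stone's front top corner was then at model x ≈ 85.3, where the wall should be 85. So the holder estimate is good along its length. I'll back off a little and lower the far end.

Run:
```python
from wp import *
p,r,o=stone_state()
a,ra=tool_for(78.5,1,11,.3);show(wrows(p,r,a,ra,[1,1],1))
b,rb=tool_for(79.5,1,4,.3);show(wrows(a,ra,b,rb,[.5,1,1,1,1,.5],1))
```

```text
t 15.0 stone c [ 4.4  0.6 46.2] tilt 11.37 yaw -0.26 roll 0.09 front-bot [80.3  0.3  0.2] back-bot [-76.5   1.   31.8] F [ 0.1 -1.4 -2.9] w 0.572
[-0.001, 0.003, -0.002, -0.09, 0.02, 0.0, 1, -0.001, 0.003, -0.002, -0.09, 0.02, 0.0, 1]
[0.0, 0.012, 0.0, 0.05, 0.0, 0.09, 1, 0.0, 0.024, 0.0, 0.09, 0.0, 0.19, 1, 0.0, 0.024, 0.0, 0.09, 0.0, 0.19, 1, 0.0, 0.024, 0.0, 0.08, 0.0, 0.19, 1, 0.0, 0.024, 0.0, 0.08, 0.0, 0.19, 1, 0.0, 0.012, 0.0, 0.04, 0.0, 0.1, 1]
```

{"name": "apply_moves", "arguments": {"series": [-0.001, 0.003, -0.002, -0.1, 0.02, -0.03, 1, -0.001, 0.003, -0.002, -0.1, 0.02, -0.03, 1, 0, 0.012, 0, 0.05, 0, 0.09, 1, 0, 0.024, 0, 0.09, 0, 0.19, 1, 0, 0.024, 0, 0.09, 0, 0.19, 1, 0, 0.024, 0, 0.08, 0, 0.19, 1, 0, 0.012, 0, 0.04, 0, 0.1, 1, 0, 0, 0, 0, 0, 0, 1]}}

```text
t: 16.0
eef_pos: [0.5029, 0.1539, 0.0009]
ee_rot: [2.26, 2.098, -0.081]
force: [-0.1, -0.5, -3.6]
width: 0.578
```

```bash
python3 - <<'E'
from wp import *
p,r,o=stone_state()
b,rb=tool_for(79.5,1,2.5,.3);show(wrows(p,r,b,rb,[.5,1,1,.5],1))
E
python3 ov.py side o13s; python3 ov.py top o13t
```

```text
t 16.0 stone c [ 1.4  0.1 39.4] tilt 5.02 yaw 0.04 roll 0.05 front-bot [80.   0.1  1.9] back-bot [-79.3   0.   15.9] F [-0.1 -0.5 -3.6] w 0.578
[0.0, 0.007, 0.0, 0.01, 0.0, 0.07, 1, 0.0, 0.015, 0.0, 0.02, -0.01, 0.15, 1, 0.0, 0.015, 0.0, 0.02, -0.01, 0.15, 1, 0.0, 0.007, 0.0, 0.01, 0.0, 0.07, 1]
```

View pics/o13s.png

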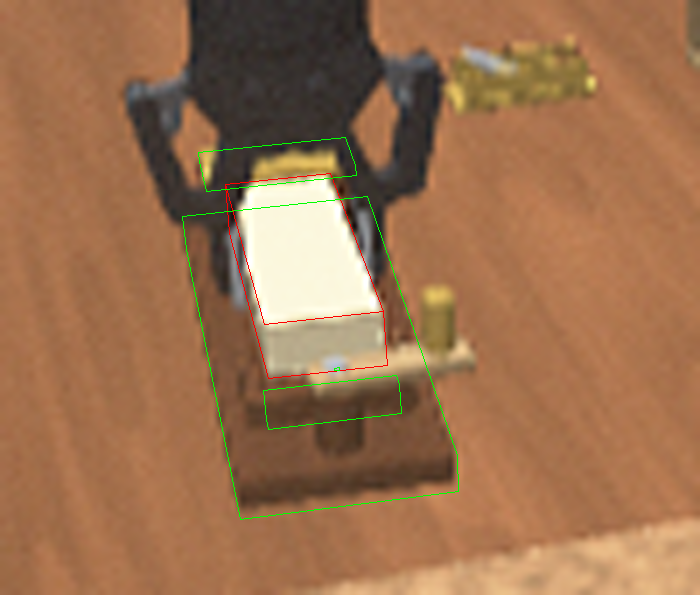

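View pics/o13t.png

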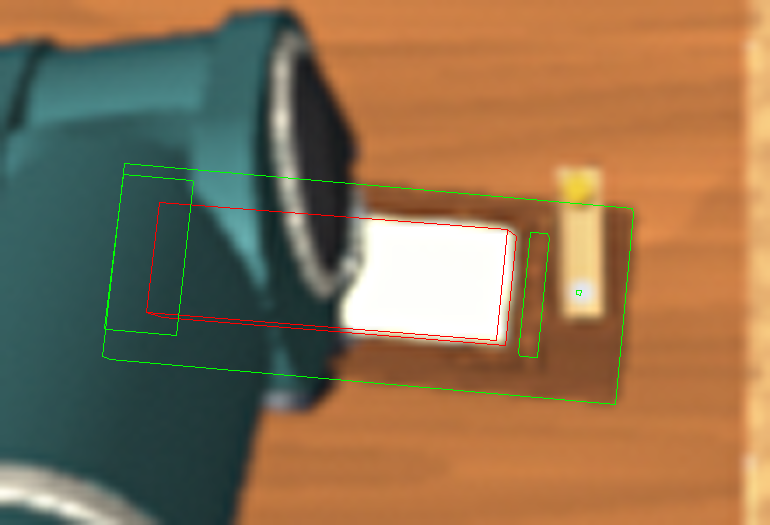

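The stone is under the lip. Its rear edge sits inside the low end wall with a clear gap (top view, about x 515 against 530), and it is centred sideways. I'll keep lowering.

{"name": "apply_moves", "arguments": {"series": [0, 0.007, 0, -0.01, 0, 0.07, 1, 0, 0.015, 0, 0.01, 0, 0.15, 1, 0, 0.015, 0, 0.01, 0, 0.15, 1, 0, 0.007, 0, 0, 0, 0.07, 1, 0, 0, 0, 0, 0, 0, 1]}}

```text
t: 16.73
eef_pos: [0.5029, 0.1542, -0.0038]
ee_rot: [2.282, 2.121, -0.029]
force: [0.4, 0.6, -3.7]
width: 0.573
```

Run:
```python
from wp import *
p,r,o=stone_state()
b,rb=tool_for(79.5,.5,0,.3);show(wrows(p,r,b,rb,[.5,1,1,.5],1))
```

```text
t 16.725 stone c [-0.   0.1 34.7] tilt 2.36 yaw 0.13 roll 0.06 front-bot [79.4  0.3  0.9] back-bot [-80.5  -0.    7.5] F [ 0.4  0.6 -3.7] w 0.573
[0.0, 0.007, 0.0, 0.02, 0.0, 0.06, 1, 0.0, 0.014, 0.001, 0.04, 0.0, 0.12, 1, 0.0, 0.014, 0.001, 0.04, 0.0, 0.12, 1, 0.0, 0.007, 0.0, 0.02, 0.0, 0.06, 1]
```

{"name": "apply_moves", "arguments": {"series": [0, 0.007, 0, 0.02, 0, 0.06, 1, 0, 0.012, 0, 0.03, 0, 0.11, 1, 0, 0.012, 0, 0.03, 0, 0.1, 1, 0, 0.006, 0, 0.01, 0, 0.05, 1, 0, 0, 0, 0, 0, 0, 1]}}

```text
t: 17.35
eef_pos: [0.503, 0.1551, -0.0073]
ee_rot: [-2.3, -2.139, -0.017]
force: [0.7, -0.4, -3.4]
width: 0.569
```

```bash
python3 - <<'E'
from wp import *
p,r,o=stone_state()
b,rb=tool_for(79.5,0,0,.3);show(wrows(p,r,b,rb,[1,1],1))
E
python3 ov.py side o14s
```

```text
t 17.35 stone c [-0.6  0.1 31.3] tilt 0.09 yaw 0.15 roll 0.08 front-bot [79.3  0.3  0.7] back-bot [-80.7  -0.1   0.9] F [ 0.7 -0.4 -3.4] w 0.569
[-0.001, 0.001, 0.001, 0.01, -0.01, 0.04, 1, -0.001, 0.001, 0.001, 0.01, -0.01, 0.04, 1]
```

View pics/o14s.png

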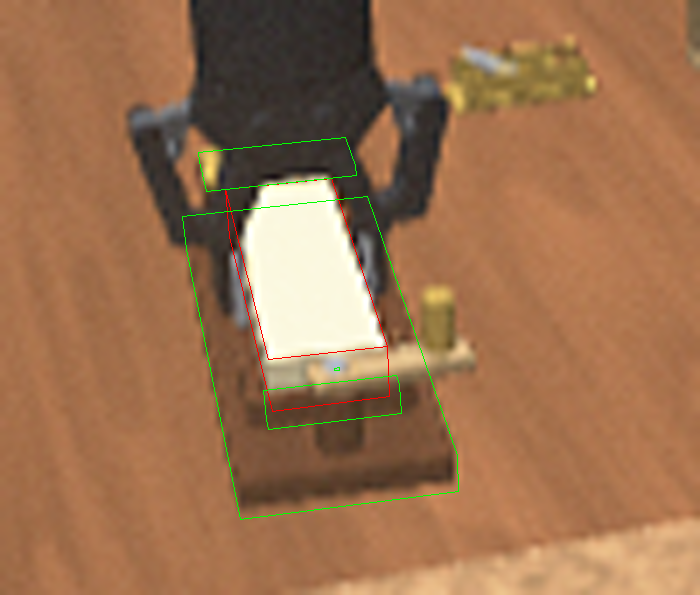

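{"name": "apply_moves", "arguments": {"series": [0, 0.001, 0, 0.01, 0, 0.06, 1, 0, 0, 0, 0, 0, 0.04, 1]}}

```text
t: 17.65
eef_pos: [0.5031, 0.1554, -0.0082]
ee_rot: [-2.299, -2.139, -0.018]
force: [-1.2, -1.7, 4.1]
width: 0.57
```

{"name": "apply_moves", "arguments": {"series": [0, 0, 0, 0, 0, 0.06, 1]}}

```text
t: 17.77
eef_pos: [0.5031, 0.1555, -0.0084]
ee_rot: [-2.299, -2.138, -0.018]
force: [-6.0, -2.9, 20.4]
width: 0.576
```

Run:
```python
from wp import *
stone_state()
```

```text
t 17.775 stone c [-0.3  0.  30.2] tilt 0.03 yaw 0.17 roll 0.09 front-bot [79.7  0.3 -0.4] back-bot [-80.3  -0.2  -0.3] F [-6.  -2.9 20.4] w 0.576
```

The floor is bearing the stone: 20 N upward, with the model centre at (-0.3, 0, 30.2) and level. I'll open the gripper and lift off.

{"name": "apply_moves", "arguments": {"series": [0, 0, 0, 0, 0, 0, 1, 0, 0, 0, 0, 0, 0, 0, 0, 0, 0, 0, 0, 0, -0.5, 0, 0, 0, 0, 0, 0, -1, 0, 0, 0, 0, 0, 0, -1, 0, 0, 0, 0, 0, 0, -1]}}

```text
t: 18.52
eef_pos: [0.5036, 0.1558, -0.008]
ee_rot: [-2.299, -2.139, -0.019]
force: [0.2, 0.7, 0.6]
width: 0.999
```

{"name": "apply_moves", "arguments": {"series": [0, 0, 0, 0, 0, -1, -1, 0, 0, 0, 0, 0, -2, -1, 0, 0, 0, 0, 0, -3, -1, 0, 0, 0, 0, 0, -3, -1, 0, 0, 0, 0, 0, -2, -1, 0, 0, 0, 0, 0, -1, -1, 0, 0, 0, 0, 0, 0, -1]}}

```text
t: 19.4
eef_pos: [0.5026, 0.1543, 0.1187]
ee_rot: [-2.3, -2.138, -0.021]
force: [0.1, 0.7, 0.5]
width: 1.0
```

Run:
```python
from wp import *
p,r,o=pose();print(o['t'],p,o['width'],r.as_matrix().round(3),o['joint_positions'].round(2))
s,d=bot.capture('side');cv2.imwrite('pics/s15.png',s);W=cloud('side',d)
L=R.from_euler('z',-H[2]).apply((W-[H[0],H[1],0]).reshape(-1,3)).reshape(W.shape)*1000
h=cv2.cvtColor(s,cv2.COLOR_BGR2HSV);m=(h[...,1]<85)&(h[...,2]>150)&(np.abs(L[...,0])<70)&(np.abs(L[...,1])<22)&(L[...,2]>30)&(L[...,2]<60)
q=L[m];A=np.c_[q[:,:2],np.ones(len(q))];print(m.sum(),np.linalg.lstsq(A,q[:,2],rcond=None)[0])
cv2.imwrite('pics/s15z.png',cv2.resize(s[130:215,185:285],None,fx=7,fy=7,interpolation=2))
t,d=bot.capture('top');cv2.imwrite('pics/t15.png',t)
```

```text
19.4 [0.50264538 0.15426638 0.11872503] 1.000306564219848 [[ 0.073  0.997  0.009]
 [ 0.997 -0.073  0.01 ]
 [ 0.011  0.008 -1.   ]] [-0.77  0.38  0.5   1.96 -0.25  0.85 -0.2 ]
308 [-3.10918243e-04 -1.90117826e-03  4.46214083e+01]
```

View pics/s15z.png

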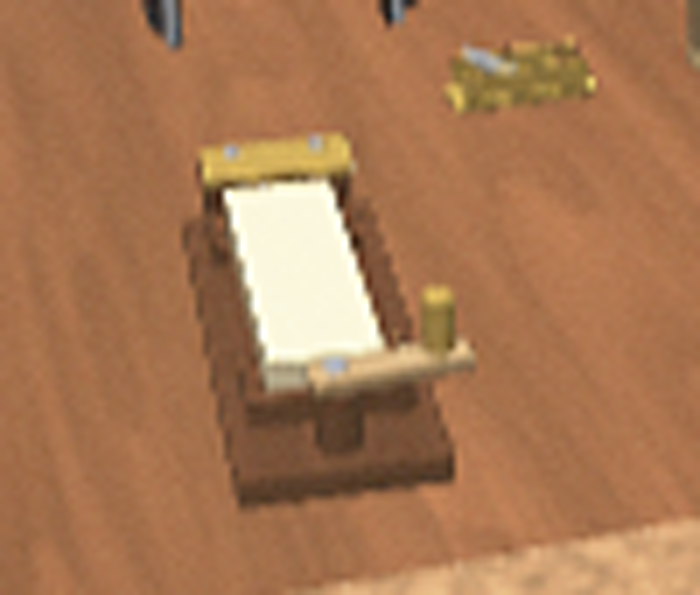

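View pics/t15.png

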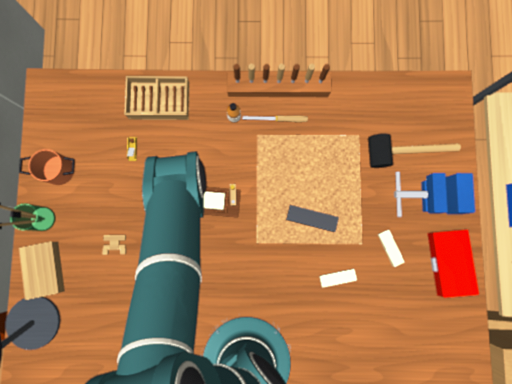

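The top face reads level (slopes under 0.002). The stone sits under the lip between the lugs, and its height is 44.6 mm against 43 expected, about the same small depth bias as before. Next is the catch: I'll shut the fingers and bring them to the outer side of the knob at about (437,320).

```bash
cat > ct.py <<'E'
from wp import *
def push(phi,d,z,lead=0):
    K=np.array([-111+44*np.cos(phi),-44*np.sin(phi)]);T=np.array([np.sin(phi),np.cos(phi)]);c=np.r_[(K-T*d),0]/1000
    w=R.from_euler('z',H[2]).apply(c)+[H[0],H[1],0];w[2]=z
    return w,target(np.degrees(H[2])+90-np.degrees(phi))
def where():
    p,r,o=pose();x=r.as_matrix()[:,0];c=R.from_euler('z',-H[2]).apply(p-[H[0],H[1],0])*1000
    print('t',o['t'],'tool holder xy',c.round(1),'yaw',np.degrees(np.arctan2(x[1],x[0])).round(1),'F',o['force'].round(1),'w',round(float(o['width']),2));return p,r,o
E
python3 - <<'E'
from ct import *
p,r,o=where()
a,ra=push(1.47,30,.075);print(a);show(wrows(p,r,a,ra,[.5,1,1,1,1,.6,.3],1))
E
```

```text
t 19.5 tool holder xy [ -1.5   0.5 117.8] yaw 85.8 F [-0.9 -0.2 -0.2] w 1.0
[0.53801598 0.0156425  0.075     ]
[0.001, -0.001, -0.008, -1.26, 0.42, 0.39, 1, 0.001, -0.002, -0.017, -2.52, 0.82, 0.78, 1, 0.001, -0.002, -0.017, -2.53, 0.78, 0.78, 1, 0.001, -0.002, -0.017, -2.55, 0.74, 0.78, 1, 0.001, -0.002, -0.017, -2.56, 0.7, 0.79, 1, 0.001, -0.001, -0.01, -1.54, 0.39, 0.47, 1, 0.0, -0.001, -0.005, -0.77, 0.19, 0.24, 1]
```

{"name": "apply_moves", "arguments": {"series": [0.001, -0.001, -0.008, -1.26, 0.42, 0.2, 1, 0.001, -0.002, -0.017, -2.52, 0.82, 0.4, 1, 0.001, -0.002, -0.017, -2.53, 0.78, 0.5, 1, 0.001, -0.002, -0.017, -2.55, 0.74, 0.5, 1, 0.001, -0.002, -0.017, -2.56, 0.7, 0.5, 1, 0.001, -0.001, -0.01, -1.54, 0.39, 0.4, 1, 0, 0, 0, 0, 0, 0, 1]}}

```text
t: 20.38
eef_pos: [0.5348, 0.0124, 0.0862]
ee_rot: [-2.204, -2.237, 0.013]
force: [0.4, -0.5, -0.2]
width: 0.002
```

Run:
```python
from ct import *
p,r,o=where();print(p)
a,ra=push(1.47,30,.036);show(wrows(p,r,a,ra,[.6,1,1,.6],1))
s,d=bot.capture('side');cv2.imwrite('pics/s16.png',cv2.resize(s[110:215,185:305],None,fx=6,fy=5.5,interpolation=2))
W=cloud('side',d);L=(W-p)@r.as_matrix()
m=(np.abs(L[...,0])<.02)&(np.abs(L[...,1])<.03)&(L[...,2]>-.09)&(L[...,2]<-.005);q=L[m];print(np.sort(q[:,2])[-8:].round(4),np.percentile(q,[5,95],axis=0).round(3))
```

```text
t 20.375 tool holder xy [-139.9  -43.9   86.2] yaw 90.9 F [ 0.4 -0.5 -0.2] w 0.0
[0.53480768 0.01240059 0.08624672]
[-0.001, 0.001, 0.0, 0.06, 0.07, 0.94, 1, -0.002, 0.002, -0.001, 0.11, 0.11, 1.57, 1, -0.002, 0.002, -0.001, 0.1, 0.11, 1.57, 1, -0.001, 0.001, 0.0, 0.06, 0.06, 0.94, 1]
[-0.0312 -0.0307 -0.0306 -0.0292 -0.0274 -0.0271 -0.0269 -0.0262] [[-0.014 -0.024 -0.088]
 [ 0.008  0.026 -0.034]]
```

View pics/s16.png

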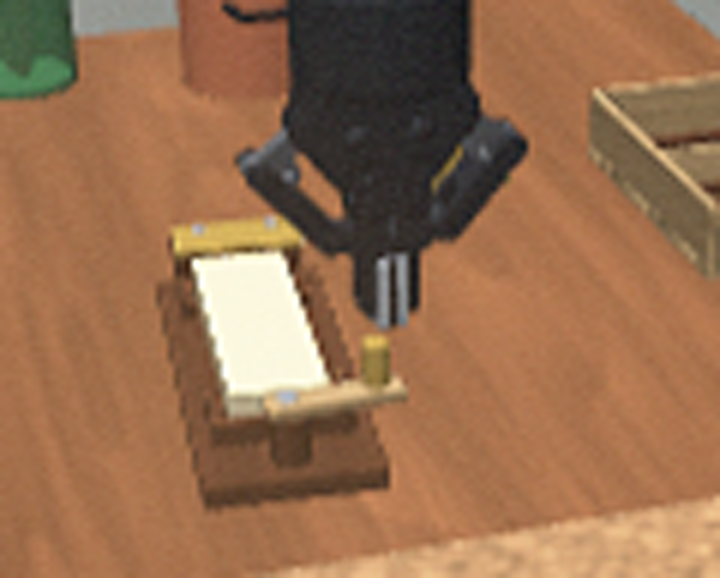

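{"name": "apply_moves", "arguments": {"series": [-0.001, 0.001, 0, 0.06, 0.07, 0.94, 1, -0.002, 0.002, 0, 0.11, 0.11, 1.57, 1, -0.002, 0.002, 0, 0.1, 0.11, 1.5, 1, -0.001, 0.001, 0, 0.06, 0.06, 0.7, 1, 0, 0, 0, 0, 0, 0, 1]}}

```text
t: 21.05
eef_pos: [0.5372, 0.0189, 0.0348]
ee_rot: [-2.199, -2.24, -0.0]
force: [-0.2, -0.6, 0.5]
width: -0.002
```

Run:
```python
from ct import *
p,r,o=where();print(p)
a,ra=push(1.40,18,.035);show(wrows(p,r,a,ra,[1,1,1,1],1))
w=[]
for ph in (1.25,1.05,.85):
    b,rb=push(ph,18,.035);w+=wrows(a,ra,b,rb,[1,1,1],1);a,ra=b,rb
print('next');show(w)
s,d=bot.capture('side');cv2.imwrite('pics/s17.png',cv2.resize(s[110:215,185:305],None,fx=6,fy=5.5,interpolation=2))
```

```text
t 21.05 tool holder xy [-133.2  -45.7   34.8] yaw 91.1 F [-0.2 -0.6  0.5] w -0.0
[0.53717298 0.01894124 0.0348444 ]
[0.0, -0.001, -0.017, 0.3, 0.05, 0.0, 1, 0.0, -0.001, -0.017, 0.29, 0.05, 0.0, 1, 0.0, -0.001, -0.017, 0.29, 0.06, 0.0, 1, 0.0, -0.001, -0.017, 0.29, 0.06, 0.0, 1]
next
[0.0, 0.0, -0.05, 0.23, 0.07, 0.0, 1, 0.0, 0.0, -0.05, 0.22, 0.08, 0.0, 1, 0.0, 0.0, -0.05, 0.22, 0.1, 0.0, 1, 0.0, 0.0, -0.067, 0.3, 0.09, 0.0, 1, 0.0, 0.0, -0.067, 0.3, 0.11, 0.0, 1, 0.0, 0.0, -0.067, 0.29, 0.13, 0.0, 1, 0.0, 0.0, -0.067, 0.3, 0.09, 0.0, 1, 0.0, 0.0, -0.067, 0.3, 0.11, 0.0, 1]
[0.0, 0.0, -0.067, 0.29, 0.13, 0.0, 1]
```

View pics/s17.png

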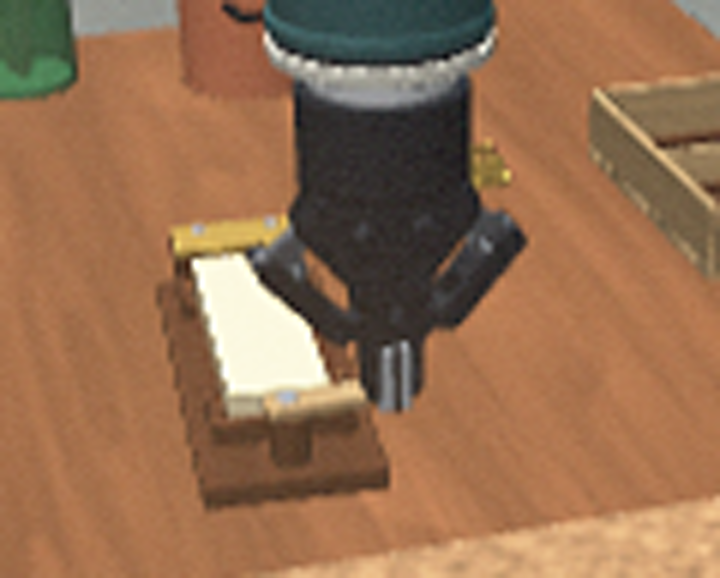

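The shut fingers at about (392,375) now hide the knob from the side camera, so they are on its outer side. I'll push along the arc.

{"name": "apply_moves", "arguments": {"series": [0, -0.001, -0.017, 0.3, 0.05, 0, 1, 0, -0.001, -0.017, 0.3, 0.05, 0, 1, 0, 0, -0.017, 0.3, 0.06, 0, 1, 0, 0, -0.017, 0.3, 0.06, 0, 1, 0, 0, -0.05, 0.23, 0.07, 0, 1, 0, 0, -0.05, 0.22, 0.08, 0, 1, 0, 0, -0.05, 0.22, 0.1, 0, 1]}}

```text
t: 21.98
eef_pos: [0.5415, 0.0392, 0.0364]
ee_rot: [1.925, 2.482, 0.0]
force: [-0.8, -1.3, -0.3]
width: 0.003
```

```bash
cat > nx.py <<'E'
from ct import *
import sys
p,r,o=where();a,ra=p,r;w=[]
for ph in map(float,sys.argv[1:]):
    b,rb=push(ph,18,.035);w+=wrows(a,ra,b,rb,[1,1],1);a,ra=b,rb
show(w)
s,d=bot.capture('side');cv2.imwrite('pics/s18.png',cv2.resize(s[110:215,185:305],None,fx=6,fy=5.5,interpolation=2))
E
python3 nx.py 1.1 .9 .7 .5
```

```text
t 21.975 tool holder xy [-112.7  -48.3   36.4] yaw 104.4 F [-0.8 -1.3 -0.3] w 0.0
[0.0, 0.0, -0.068, 0.28, 0.05, 0.07, 1, 0.0, 0.0, -0.068, 0.27, 0.07, 0.07, 1, 0.0, 0.0, -0.1, 0.46, 0.13, 0.0, 1, 0.0, 0.0, -0.1, 0.44, 0.18, 0.0, 1, 0.0, 0.0, -0.1, 0.46, 0.13, 0.0, 1, 0.0, 0.0, -0.1, 0.44, 0.18, 0.0, 1, 0.0, 0.0, -0.1, 0.46, 0.13, 0.0, 1, 0.0, 0.0, -0.1, 0.44, 0.18, 0.0, 1]
```

View pics/s18.png

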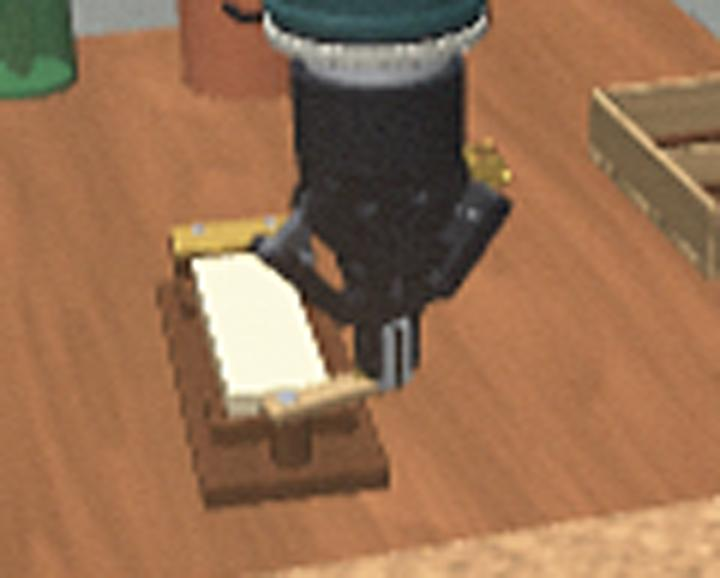

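The catch has begun to turn: its tip has moved round from about (405,385) towards the lip. I'll continue.

{"name": "apply_moves", "arguments": {"series": [0, 0, -0.068, 0.28, 0.05, 0.07, 1, 0, 0, -0.068, 0.27, 0.07, 0.07, 1, 0, 0, -0.1, 0.46, 0.13, 0, 1, 0, 0, -0.1, 0.44, 0.18, 0, 1, 0, 0, -0.1, 0.46, 0.13, 0, 1, 0, 0, -0.1, 0.44, 0.18, 0, 1]}}

```text
t: 22.78
eef_pos: [0.538, 0.0637, 0.0354]
ee_rot: [1.164, 2.915, 0.001]
force: [0.0, -1.1, -0.4]
width: -0.001
```

```bash
python3 nx.py .65 .45 .25
```

```text
t 22.775 tool holder xy [-88.6 -42.7  35.4] yaw 136.5 F [ 0.  -1.1 -0.4] w -0.0
[0.001, 0.001, -0.013, 0.12, 0.01, 0.02, 1, 0.001, 0.001, -0.013, 0.12, 0.01, 0.02, 1, 0.0, 0.0, -0.1, 0.46, 0.13, 0.0, 1, 0.0, 0.0, -0.1, 0.44, 0.18, 0.0, 1, 0.0, 0.0, -0.1, 0.46, 0.13, 0.0, 1, 0.0, 0.0, -0.1, 0.44, 0.18, 0.0, 1]
```

View pics/s18.png

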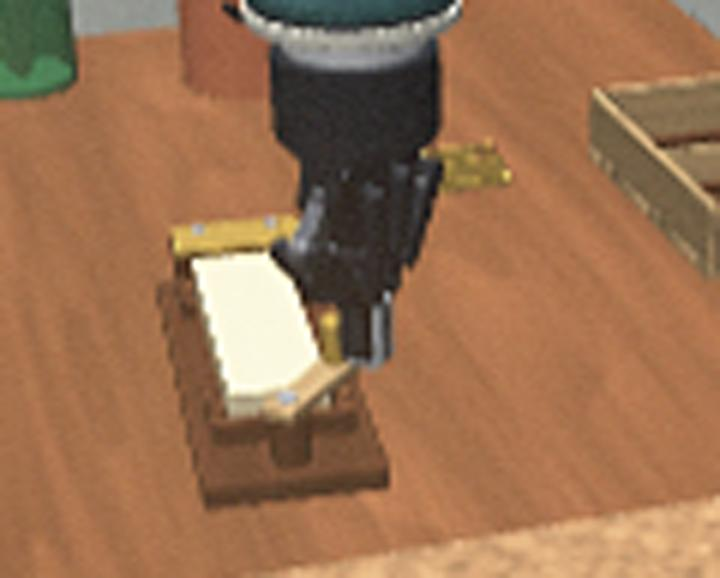

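The catch is about halfway: knob at (330,330), fingers behind it at (375,340). I'll continue.

{"name": "apply_moves", "arguments": {"series": [0, 0, -0.02, 0.2, 0.02, 0.02, 1, 0, 0, -0.1, 0.46, 0.13, 0, 1, 0, 0, -0.1, 0.44, 0.18, 0, 1, 0, 0, -0.1, 0.46, 0.13, 0, 1, 0, 0, -0.1, 0.44, 0.18, 0, 1]}}

```text
t: 23.45
eef_pos: [0.5254, 0.0807, 0.0355]
ee_rot: [0.512, 3.095, 0.0]
force: [1.1, -1.6, -0.1]
width: 0.004
```

```bash
python3 nx.py .2 .1 0 -.06
```

```text
t 23.45 tool holder xy [-72.6 -28.8  35.5] yaw 161.2 F [ 1.1 -1.6 -0.1] w 0.0
[0.0, 0.002, -0.022, 0.13, 0.03, 0.02, 1, 0.0, 0.002, -0.022, 0.13, 0.03, 0.02, 1, 0.0, 0.0, -0.05, 0.22, 0.08, 0.0, 1, 0.0, 0.0, -0.05, 0.22, 0.09, 0.0, 1, 0.0, 0.0, -0.05, 0.22, 0.08, 0.0, 1, 0.0, 0.0, -0.05, 0.22, 0.09, 0.0, 1, 0.0, 0.0, -0.03, 0.13, 0.05, 0.0, 1, 0.0, 0.0, -0.03, 0.13, 0.05, 0.0, 1]
```

View pics/s18.png

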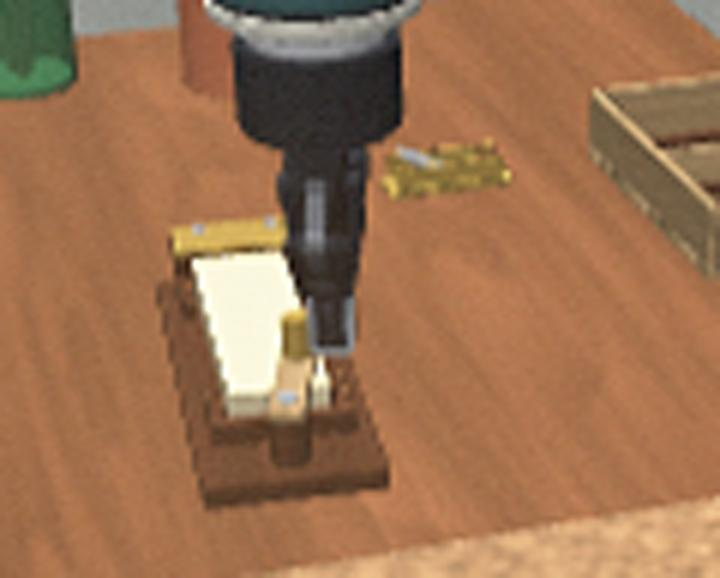

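{"name": "apply_moves", "arguments": {"series": [0, 0, -0.022, 0.15, 0.03, 0.02, 1, 0, 0, -0.022, 0.15, 0.03, 0, 1, 0, 0, -0.05, 0.22, 0.08, 0, 1, 0, 0, -0.05, 0.22, 0.09, 0, 1, 0, 0, -0.05, 0.22, 0.08, 0, 1]}}

```text
t: 24.12
eef_pos: [0.5168, 0.0864, 0.0353]
ee_rot: [0.202, 3.13, -0.001]
force: [0.8, 1.0, 0.6]
width: -0.002
```

```bash
python3 nx.py 0 -.06
```

```text
t 24.125 tool holder xy [-67.7 -19.7  35.3] yaw 172.6 F [0.8 1.  0.6] w -0.0
[0.0, 0.003, -0.023, 0.09, 0.03, 0.02, 1, 0.0, 0.003, -0.023, 0.09, 0.03, 0.02, 1, 0.0, 0.0, -0.03, 0.13, 0.05, 0.0, 1, 0.0, 0.0, -0.03, 0.13, 0.05, 0.0, 1]
```

View pics/s18.png

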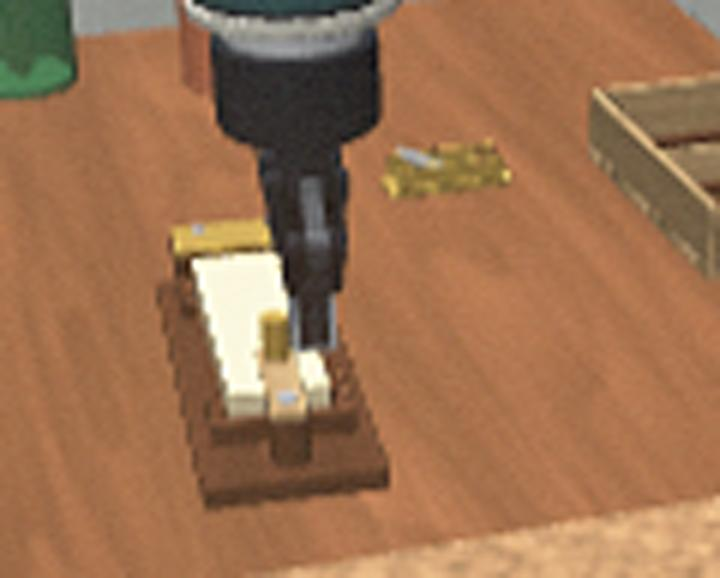

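{"name": "apply_moves", "arguments": {"series": [0, 0, -0.023, 0.12, 0.02, 0.02, 1, 0, 0, -0.023, 0.12, 0.02, 0, 1]}}

```text
t: 24.42
eef_pos: [0.5153, 0.0872, 0.0354]
ee_rot: [0.126, 3.132, -0.0]
force: [9.4, -0.3, -3.5]
width: 0.002
```

{"name": "apply_moves", "arguments": {"series": [0, 0, 0, 0.15, 0, 0, 1]}}

```text
t: 24.55
eef_pos: [0.5152, 0.0871, 0.0356]
ee_rot: [0.126, 3.129, 0.0]
force: [12.1, -0.5, -8.8]
width: 0.0
```

{"name": "apply_moves", "arguments": {"series": [0, 0, 0, 0.15, 0, 0, 1]}}

```text
t: 24.68
eef_pos: [0.5153, 0.0871, 0.0359]
ee_rot: [0.126, 3.126, 0.0]
force: [12.3, -0.8, -9.9]
width: 0.002
```

```bash
python3 nx.py 0
```

```text
t 24.675 tool holder xy [-67.2 -18.2  35.9] yaw 175.4 F [12.3 -0.8 -9.9] w 0.0
[0.0, 0.007, 0.001, 0.01, 0.01, 0.04, 1, 0.0, 0.007, 0.001, 0.01, 0.01, 0.04, 1]
```

View pics/s18.png

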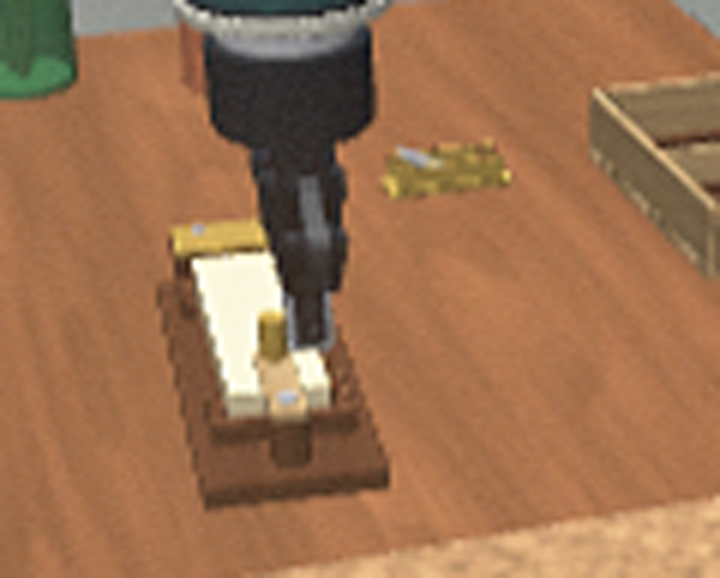

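The catch is on its stop: 12 N and no further motion, with the pusher at y = -18.2 where -18 is fully closed. I'll back off, lift, and verify.

{"name": "apply_moves", "arguments": {"series": [0, 0, 0, -0.3, 0, 0, 1, 0, 0, 0, -1, 0, -0.2, 1, 0, 0, 0, -1, 0, -1, 1, 0, 0, 0, 0, 0, -3, 1, 0, 0, 0, 0, 0, -4, 1, 0, 0, 0, 0, 0, -4, 1, 0, 0, 0, 0, 0, -1, 1, 0, 0, 0, 0, 0, 0, 1]}}

```text
t: 25.72
eef_pos: [0.5395, 0.0844, 0.1748]
ee_rot: [0.128, 3.127, -0.0]
force: [-0.8, 0.1, -0.5]
width: 0.0
```

{"name": "apply_moves", "arguments": {"series": [0, 0, 0, -1.5, 1, 0, 1, 0, 0, 0, -3, 2, 0, 1, 0, 0, 0, -4, 3, 0, 1, 0, 0, 0, -4, 3, 0, 1, 0, 0, 0, -4, 3, 0, 1, 0, 0, 0, -2, 1, 0, 1, 0, 0, 0, 0, 0, 0, 1]}}

```text
t: 26.6
eef_pos: [0.7375, 0.2006, 0.1652]
ee_rot: [-0.131, -3.138, 0.007]
force: [-1.5, -0.1, 0.0]
width: -0.005
```

Run:
```python
from ct import *
p,r,o=where();print(p)
for n in('side','top'):
    s,d=bot.capture(n);cv2.imwrite(f'pics/{n}20.png',s);W=cloud(n,d)
    L=R.from_euler('z',-H[2]).apply((W-[H[0],H[1],0]).reshape(-1,3)).reshape(W.shape)*1000
    h=cv2.cvtColor(s,cv2.COLOR_BGR2HSV);m=(h[...,1]<85)&(h[...,2]>150)&(np.abs(L[...,0])<70)&(np.abs(L[...,1])<22)&(L[...,2]>30)&(L[...,2]<50)
    q=L[m];A=np.c_[q[:,:2],np.ones(len(q))];print(n,m.sum(),np.linalg.lstsq(A,q[:,2],rcond=None)[0])
    y=(h[...,0]>20)&(h[...,0]<35)&(h[...,1]>120)&(np.abs(L[...,0]+67)<30)&(np.abs(L[...,1])<40)&(L[...,2]>64);print('knob',y.sum(),L[y].mean(0) if y.sum() else '')
s=cv2.imread('pics/side20.png');cv2.imwrite('pics/side20z.png',cv2.resize(s[130:215,185:285],None,fx=7,fy=7,interpolation=2))
t=cv2.imread('pics/top20.png');v=cv2.resize(t[160:235,150:260],None,fx=7,fy=7,interpolation=2);cv2.imwrite('pics/top20z.png',v)
```

```text
t 26.6 tool holder xy [  64.6 -230.1  165.2] yaw 175.2 F [-1.5 -0.1  0. ] w -0.0
[0.737545   0.20063881 0.16516176]
side 241 [ 3.30371188e-04 -7.63706391e-03  4.46948685e+01]
knob 9 [-72.26290717   0.40755865  77.73216109]
top 215 [-2.32994356e-02  2.33646973e-04  4.01099354e+01]
knob 12 [-69.2711107    0.57061171  78.03885991]
```

View pics/side20z.png

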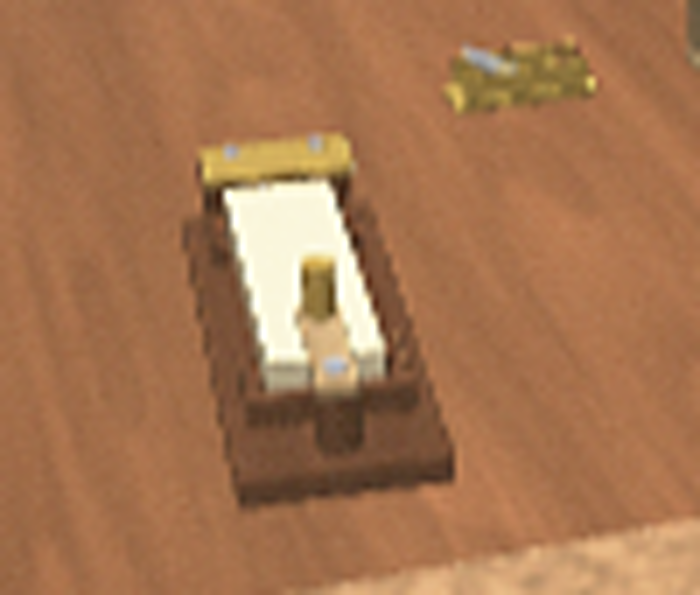

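View pics/top20z.png

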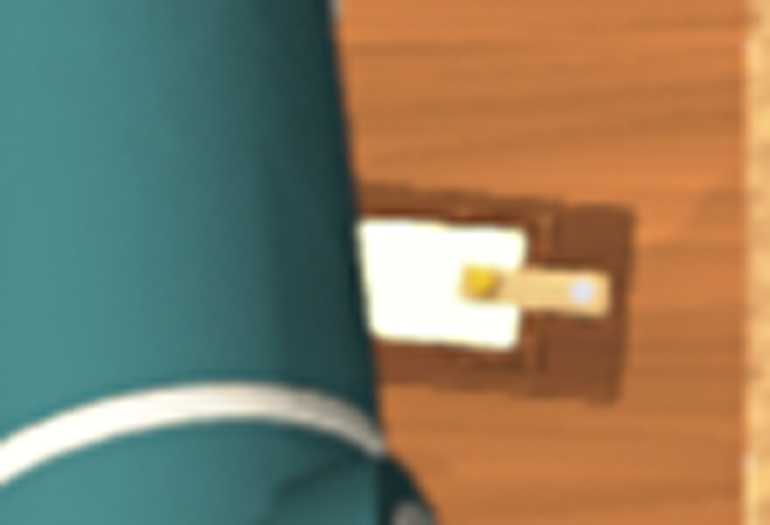

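View pics/top20.png

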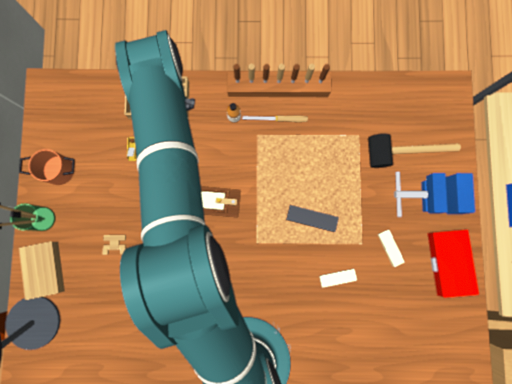

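```bash
python3 -c "
from workcell import bot
o=bot.get_obs();print(o['t'],abs(o['qd']).max());print(bot.close_job())"
```

```text
26.7 0.030705273309183555
the job is handed in; nothing more can be done
None
```

The cream stone is in the holder with the catch closed over it. I handed the job in at 26.7 s of the 54 s allowed.

**What I did**
- I gripped the largest cream stone, the 160 mm one on the mat, and tipped it about 15°.
- I slid its front end under the brass lip until the end wall pushed back with about 19 N, then backed off slightly.
- I lowered the other end while holding it, until the floor took the load (20 N), then let go.
- I pushed the catch by its knob with shut fingers until it stopped at 12 N, then moved the arm clear.

**Last checks**
- **Stone position:** from the arm's position at release, the centre was at x = -0.3 mm, y = 0.0 mm, z = 30.2 mm and level.
- **Catch:** the knob's lateral offset from the holder's centre line was about 0.5 mm, so the catch points straight along the stone.
- **Other things:** the grey stone and the rest of the bench that showed in the last top picture looked unmoved. The arm hid part of that view.

**What disagreed**
- **Reported tool height:** it was about 27 mm too low compared with the depth images and the contacts, so I worked from the images.
- **Holder position:** the two cameras differed by several millimetres along the holder's length. The end-wall contact agreed with the value I used to within about 0.3 mm.
- **Stone top, side camera:** it read 44.7 mm against 43 mm expected, and level.
- **Stone top, top camera:** it read 40.1 mm with a slope of 0.023 along the stone. Only the part around the catch was visible to it, so I put more weight on the side view.

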